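Close the course in the glue-up jig and click its torque knob home

TASK

Fill the gap in the top course of the glue-up jig with the whole-length block from the stock rack, so that it bridges the joint of the two blocks below, flat and in line with its neighbours. The rack only lets you take the block by its ends and the gap only by its long sides, so lay it flat on the bare bench and let go of it, then take it again the other way. Once the block is laid and released, turn the jig's torque knob clockwise until it clicks past its detent and stays with its keeper bar over the block; leave the other things on the bench where they are.

Things in the scene. Friction and masses are not known exactly. Their poses are not given: they have to be found in the camera images.
- block_center (a point): Centre of the loose whole-length wooden block, 64 long (x) x 40 wide (y) x 30 high (z) mm, edges eased 2 mm, about 54 g (0.7 to 1.4 times that). It starts flat in one of the rack's two slots, long axis along the slot, centre 21 mm above the bench; flat on the bare bench its centre is 15 mm up.
- block: The same whole-length block, origin at the centre of its underside.
- half_center (a point): Centre of the loose half-length block in the rack's other slot, 32 (x) x 40 (y) x 30 (z) mm. A bystander, to be left there. Which slot holds which block varies.
- rack: Plywood rack fixed to the bench; origin under its centre at bench level. Two slots along its x, centred at y = +28 and -28 mm, 46 mm wide between walls 60 mm long (x), 10 mm thick, tops 40 mm up, above the blocks' tops (36). Floor 6 mm thick and only 50 mm long, so the whole block overhangs it 7 mm at both open ends. Fingers fit at the block's ends, not at its sides.
- jig: Glue-up jig, fixed; origin at bench level below the gap's middle. Plywood base 10 mm thick, x -55 to 55, y -85 to 185 mm. Fixed wooden courses run along its y, x -20 to 20: two whole blocks at z 10 to 40, y -65.5 to 65.5, joint at y = 0; on them two halves, z 40 to 70, |y| 34.5 to 66.5. Knob post at x = 0, y = 112; detent housing and plunger behind it, y 133 to 188, top at z = 74.
- gap_mid (a point): Where the centre of the laid block belongs: middle of the 69 mm gap (along the jig's y) between the two half blocks, 55 mm above the bench, axes as the jig's. The gap is open above and at both x sides. A block laid in it, long axis along the jig's y, rests on the lower course (top 40 mm up) with its own top flush with the halves, 70 mm up.
- keeper (a joint): Torque knob and keeper bar on a vertical axis; value grows clockwise from above, 0 to 1.62 rad (stop), starts at 0 to 0.35. At 0 both bars point along the jig's +x (0.05 rad towards +y), at 1.62 along its -y, over the laid block. Light at first; from 0.8 a detent resists with up to 0.25 N m. Its crest is at 1.2: let go before it, it springs back to about 0.7; past 1.25 it snaps on to 1.62 and stays.
- knob_grip (a point): On the knob's axis at grip height, 103 mm above the bench; turns with the knob. The grip is an upright black bar 46 long (this point's x, as the keeper bar) x 14 thick (y) mm, 80 to 116 mm above the bench. Below it the steel keeper bar, 24 mm wide, 72 to 80 mm up, reaches 101 mm from the axis along the point's +x. Closed, it passes 2 mm above the top course.
- jar_mid (a point): Centre of a closed white jar, 64 mm across, 90 mm tall, standing on the bench: bystander.
- bowl_mid (a point): Centre, half-way up, of a small turned wooden bowl, 90 mm across, 40 mm high: bystander.
- brush_grip (a point): Grip of a brush 170 mm long lying on the bench: bystander.
Things that resemble listed ones, but are neither listed nor needed, are in the scene too. What is shaped like the block but pink or purple is not meant.

How it is judged (in metres and radians):
On the way, in this order (a step that is already met when the one before it is completed fails the run):
1. the whole block lies flat on the bare bench, let go and at rest (height (world z) of block_center below 0.0175 m and angle between the z axis of block_center and the z axis of jig, either way round below 0.1 rad and linear speed of block below 0.02 m/s and contact force between block and the fingers below 0.05 N), for 0.1 s.
2. the whole block is laid in the gap, flat and in line with its neighbours, and let go, with the knob not yet turned past its detent (x of block_center in the frame of gap_mid between -0.006 and 0.006 m and y of block_center in the frame of gap_mid between -0.006 and 0.006 m and z of block_center in the frame of gap_mid between -0.003 and 0.003 m and angle between the x axis of block_center and the y axis of jig, either way round below 0.1 rad and angle between the z axis of block_center and the z axis of jig, either way round below 0.08 rad and linear speed of block below 0.02 m/s and contact force between block and the fingers below 0.05 N and value of joint keeper below 1 rad), for 0.2 s.
3. the knob has clicked past its detent (value of joint keeper above 1.5 rad), for 0.2 s.
At the end, for the whole second after the job is handed in: The whole block rests in the gap, released: centre within 6 mm of the gap's middle along and across the course, within 3 mm of seated height, in line within 0.1 rad, flat within 0.08 rad; the knob stands past its detent, above 1.5 rad; both at rest (x of block_center in the frame of gap_mid between -0.006 and 0.006 m and y of block_center in the frame of gap_mid between -0.006 and 0.006 m and z of block_center in the frame of gap_mid between -0.003 and 0.003 m and angle between the x axis of block_center and the y axis of jig, either way round below 0.1 rad and angle between the z axis of block_center and the z axis of jig, either way round below 0.08 rad and linear speed of block below 0.02 m/s and contact force between block and the fingers below 0.05 N and value of joint keeper above 1.5 rad and angular speed of block below 0.2 rad/s and velocity of joint keeper between -0.1 and 0.1 rad/s); the robot touches nothing.
It fails at once if a bystander (half block, jar, bowl or brush) is moved more than 30 mm (distance of any of half_center, jar_mid, bowl_mid, brush_grip from where it was at the start of the episode above 0.03 m).
It also fails if it takes over 72 s, if anything falls off the work surface, if the arm or the gripper's body presses on something with over 40 N, if the wrist force passes 120 N, or if a joint passes its speed limit or range.

ROBOT

A 7-joint arm with a two-finger parallel gripper is mounted at the origin on the work surface. World frame = base frame: x ahead of the robot, y to its left, z up, the work surface at z = 0. Lengths are in m, angles in degrees, forces in N, time in s.
With the tool pointing down it reaches from about 0.425 to 0.875 m from the base axis. Payload 9.9 kg.
Tool frame: the origin (TCP) lies between the finger pads; the fingertips stand 17 mm ahead of it and the grasp point (between the pads) lies 2 mm behind it (tcp_to_tips is the distance from the TCP to the fingertips, in m); z points along the fingers, y is the direction in which the jaws open and shut (so a half turn about z gives the same grasp; the last joint's range is limited). The gripper opens to 85 mm and grips with 20 to 120 N. Pads are 22 mm wide; open, the fingers measure 114 mm over their backs; the gripper's body (76 mm by 85 mm) begins 54 mm behind the grasp point. The pads swing forward as they close: fully open they stand 13 mm farther back than shut.
Start: joints at [63.438, 32.985, 1.427, 82.34, -0.859, 64.687, -3.237], TCP at [0.25, -0.627, 0.211] pointing down, gripper open.
Joint ranges: [-157.87, 157.87], [-19.46, 123.44], [-87.15, 90], [11.01, 140.99], [-62.26, 242.26], [9.8, 113.94], [-161.44, 161.44]. Speed limits (degrees/s): [127.2, 127.2, 172.46, 172.46, 180, 180, 180].

INTERFACE

Orientations are given as [roll, pitch, yaw] about the fixed x, y, z axes, in that order (R = Rz(yaw) Ry(pitch) Rx(roll)).
In Python, from station import state, camera, camera_params, sign_off, silhouettes, tcp_to_tips gives the robot as it stands.
- The arm moves only by the tool carry_out, never from a script. Its argument "increments" is a list of rows, each an object of numbers: "rx", "ry", "rz": the turn, a rotation vector about the world's x, y, z in rad; "dx", "dy", "dz": the shift along the world's x, y, z in cm; "grip": the opening, from 0 (shut) to 1 (fully open). A call has 1 to 12 rows; each row is the pose to reach, as a shift and turn from the pose commanded when the call began; what a row does not reach only later rows make up. A row lasts 1/8 s, in which the tool goes at most 62.5 mm and 10.7 degrees, less where a joint would pass 70% of its speed; a pose out of reach is approached as far as the arm can. A call with a gripper value outside its range is refused whole. The fingers move at their own pace and stop on an object; the grip force is fixed at half the most. Time passes only in rows, so rows that repeat a pose let the fingers close. It gives the time, the measured TCP pose, the force and the opening at its end, in the units of the state.
- state(): the state, without advancing time (a new reading comes with each control period).
- camera(name): name is "scene" or "side" or "wrist"; returns the picture (384x512x3 uint8, blue, green, red); there is no depth.
- camera_params(name): a dict with "K" (3x3 intrinsics, pixels), "k1" (the pictures are not rectified: a ray, as slopes to the right and down, at radius r is drawn at 1 + k1 r^2 times it, then the intrinsics apply), "cam_to_world" (4x4, takes a point from camera to world coordinates); the wrist camera has in their place "T_tool_cam" (4x4, takes a point from camera to tool coordinates, whose origin is the TCP and whose axes are the flange's). Camera axes: x right, y down, z forward; pixel columns grow to the right and rows downward; lengths in m; the calibration is good to about 2 mm. A picture is of the moment at which its call begins: read the wrist's pose just before it. camera_params takes no time and is no camera call.
- sign_off(): hands the job in, once; it reports no verdict.
Trained networks look in the newest picture that a camera, given by its name, has taken for a name from the list of things; names that differ only in an ending like _2 or _b are one class to them, and where a whole thing is asked for, a point or a joint stands for the part that bears it (a point fixed in the world has none). Each returns a list of dicts, best first, with "confidence" (0 to 1); they miss things now and then, are a little off and sometimes report something else, mostly with a low value. They report only what shows in the picture. A call takes as long as a camera call. They do not tell look-alikes from the thing itself.
- silhouettes(camera, name): "pixels" (384x512 bool, what is visible of it) and "uv" ([column, row] in pixels, amid what is visible of it).
The state is a dict: "clock": time; "joint_pos": joint angles; "qd": joint speeds; "joint_efforts": joint torques, N m; "ee_pos": TCP position; "tool_rot": TCP orientation; "force": force on the tool from outside, world axes, zero at the start; "moment": the same for the moment, N m; "opening": finger opening in m.
Only numpy, scipy, OpenCV 4.12 (cv2) and the standard library are available. Lean on these libraries where they do the work, as an engineer would, in place of code of your own. Each camera call takes 0.05 s, during which the arm holds its last target.

## Working session

There is one attempt and no reset: what is moved stays moved. The work goes in short steps, Python scripts to look and compute and a tool call to move; the robot and the scene stay as the last step left them, time stands still between calls to the robot, and variables do not carry over. Pictures are saved under pics/ and viewed, and the job is handed in when it is done.

Besides the shell and the picture viewer there is one more tool, called after "Request:" as name([rows], argument=value, ...), one row to a line, values as JSON. carry_out: Moves the arm, as the interface text tells. Its arguments: {"type":"object","properties":{"increments":{"type":"array"}},"required":["increments"]}

```bash
ls; mkdir -p pics; python3 - <<'E'
from station import *
import cv2
print(state())
for n in("scene","side","wrist"):
    im=camera(n); cv2.imwrite(f"pics/{n}0.png",im)
    print(n,camera_params(n))
E
```

```text
pics
{'clock': 0.0, 'joint_pos': array([63.43868561, 33.03171328,  1.42371595, 82.38902255, -0.85797402,
       64.6863028 , -3.23806569]), 'qd': array([ 0.01458848, -0.07185549, -0.04344999, -0.13643334,  0.0501197 ,
        0.03741196,  0.08325735]), 'joint_efforts': array([-3.50747068e-04, -7.65766382e+01,  2.25056849e+00, -2.85973763e+01,
        1.55092118e-02,  1.26202256e-02, -2.74286373e-05]), 'ee_pos': array([ 0.25003728, -0.62643302,  0.21013797]), 'tool_rot': array([-1.79903755e+02,  6.49503919e-03,  2.17614059e+01]), 'force': array([0.48907934, 0.47832463, 0.22460262]), 'moment': array([-0.00512693,  0.03831651,  0.02174824]), 'opening': 0.08526545804697293}
scene {'K': array([[459.11598292,   0.        , 257.20834414],
       [  0.        , 459.11598292, 197.82770267],
       [  0.        ,   0.        ,   1.        ]]), 'k1': -0.1591688727447851, 'cam_to_world': array([[-0.83751333,  0.41568791, -0.35464768,  0.95753858],
       [ 0.54627584,  0.62222964, -0.5607254 ,  0.666142  ],
       [-0.01241447, -0.66335046, -0.74820589,  1.0446303 ],
       [ 0.        ,  0.    
[... 342 characters left out ...]
.54112631,  0.65263291],
       [-0.01941408, -0.83144764, -0.55526383,  0.82015912],
       [ 0.        ,  0.        ,  0.        ,  1.        ]])}
wrist {'K': array([[267.43541803,   0.        , 251.44227752],
       [  0.        , 267.43541803, 191.99189577],
       [  0.        ,   0.        ,   1.        ]]), 'k1': -0.003987253627911152, 'T_tool_cam': array([[ 8.82932747e-04, -9.50184083e-01, -3.11688033e-01,
         7.98178110e-02],
       [ 9.99999516e-01,  9.74224102e-04, -1.37188183e-04,
        -1.50847015e-03],
       [ 4.34008022e-04, -3.11687761e-01,  9.50184483e-01,
        -1.63508642e-01],
       [ 0.00000000e+00,  0.00000000e+00,  0.00000000e+00,
         1.00000000e+00]])}
```

View pics/scene0.png

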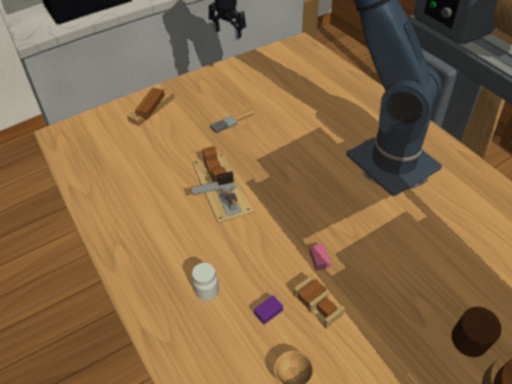

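View pics/side0.png

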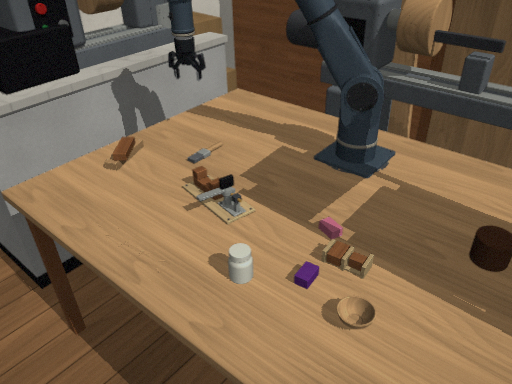

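View pics/wrist0.png

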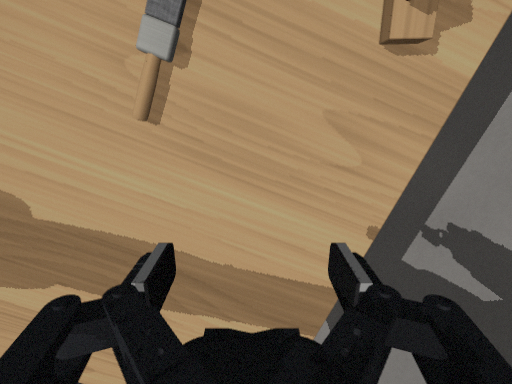

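The scene shows the jig at about (222,185) and the rack at (320,300), with the long block likely at (313,291) and the half at (328,308). There are look-alikes: pink (320,256), purple (268,309) and a brown piece at (150,103).

```bash
cat > h.py <<'E'
import numpy as np, cv2
from station import *
from scipy.spatial.transform import Rotation as R
def cw(name,st=None):
    p=camera_params(name)
    if 'cam_to_world' in p: return p,p['cam_to_world']
    st=st or state()
    T=np.eye(4);T[:3,:3]=R.from_euler('xyz',st['tool_rot'],degrees=True).as_matrix();T[:3,3]=st['ee_pos']
    return p,T@p['T_tool_cam']
def proj(name,P,st=None):
    p,T=cw(name,st);P=np.atleast_2d(P)
    c=(P-T[:3,3])@T[:3,:3]; s=c[:,:2]/c[:,2:]
    s=s*(1+p['k1']*(s**2).sum(1,keepdims=True))
    return s@np.diag([p['K'][0,0],p['K'][1,1]])+p['K'][:2,2]
def ray(name,uv,z,st=None):
    p,T=cw(name,st);uv=np.atleast_2d(np.float64(uv))
    s=cv2.undistortPoints(uv.reshape(-1,1,2),p['K'],np.array([p['k1'],0,0,0,0.]))[:,0]
    d=np.c_[s,np.ones(len(s))]@T[:3,:3].T
    return T[:3,3]+d*((z-T[2,3])/d[:,2])[:,None]
def crop(im,u0,v0,w,h,f,fn):
    cv2.imwrite(fn,cv2.resize(im[v0:v0+h,u0:u0+w],None,fx=f,fy=f,interpolation=cv2.INTER_CUBIC))
E
python3 - <<'E'
from h import *
ims={n:camera(n) for n in("scene","side")}
zs=dict(block_center=.036,half_center=.036,rack=.02,jig=.01,keeper=.076,jar_mid=.045,bowl_mid=.02,brush_grip=.01)
for n in ims:
  for k,z in zs.items():
    for d in silhouettes(n,k)[:3]:
        print(n,k,round(d['confidence'],2),np.round(d['uv']),d['pixels'].sum(),ray(n,d['uv'],z)[0].round(3))
crop(ims["scene"],170,130,100,100,6,"pics/jig1.png")
crop(ims["scene"],250,230,110,110,6,"pics/rack1.png")
E
```

```text
scene block_center 0.91 [318. 255.] 431 [0.455 0.17  0.036]
scene block_center 0.9 [311. 292.] 440 [0.54  0.249 0.036]
scene block_center 0.68 [270. 308.] 485 [0.648 0.228 0.036]
scene half_center 0.6 [324. 309.] 255 [0.541 0.305 0.036]
scene rack 0.83 [317. 308.] 575 [0.549 0.286 0.02 ]
scene jig 0.69 [220. 190.] 2594 [ 0.546 -0.2    0.01 ]
scene keeper 0.76 [218. 186.] 502 [ 0.568 -0.161  0.076]
scene bowl_mid 0.59 [296. 370.] 1053 [0.685 0.385 0.02 ]
scene brush_grip 0.83 [228. 120.] 369 [ 0.349 -0.481  0.01 ]
side block_center 0.92 [338. 253.] 355 [0.55  0.254 0.036]
side block_center 0.9 [309. 273.] 460 [0.657 0.236 0.036]
side block_center 0.7 [330. 232.] 381 [0.488 0.191 0.036]
side half_center 0.61 [356. 261.] 240 [0.545 0.308 0.036]
side half_center 0.37 [223. 194.] 430 [ 0.535 -0.181  0.036]
side rack 0.83 [347. 263.] 568 [0.551 0.286 0.02 ]
side jig 0.94 [219. 198.] 2067 [ 0.535 -0.201  0.01 ]
side jig 0.42 [336. 252.] 335 [0.524 0.235 0.01 ]
side jig 0.33 [224. 192.] 469 [ 0.497 -0.214  0.01 ]
side keeper 0.95 [224. 192.] 424 [ 0.564 -0.146  0.076]
side jar_mid 0.96 [241. 265.] 871 [0.751 0.087 0.045]
side jar_mid 0.61 [338. 252.] 352 [0.554 0.256 0.045]
side bowl_mid 0.87 [358. 311.] 982 [0.676 0.387 0.02 ]
side brush_grip 0.69 [202. 154.] 244 [ 0.359 -0.465  0.01 ]
```

View pics/jig1.png

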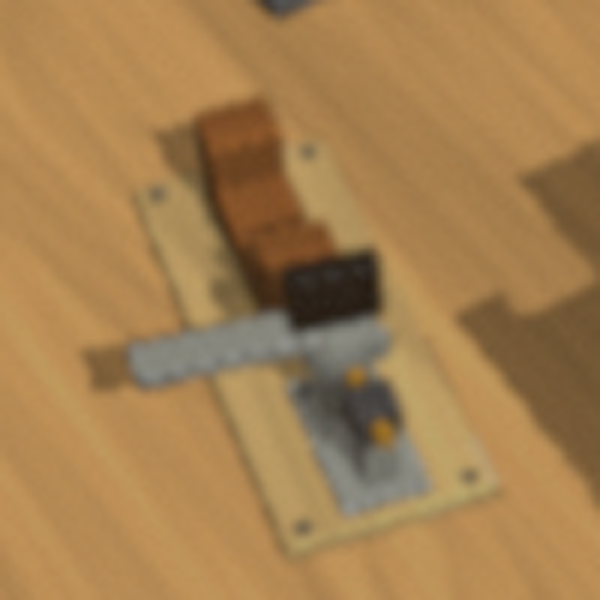

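View pics/rack1.png

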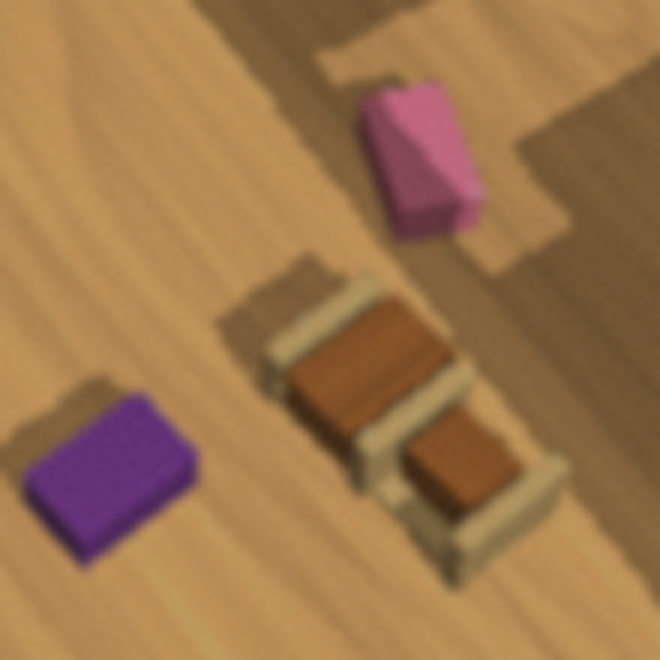

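Candidates for the block are pink (318,255), purple (270,308) and brown in the rack at (311,292). Only the brown one in the slot is wood-coloured and full length. The half is in the other slot at (325,308). Next I'll get a rough jig and rack pose.

```bash
python3 - <<'E'
from h import *
c=np.array([(138,190),(290,553),(498,488),(322,140)])/6+[170,130]
P=ray("scene",c,.01);print(P.round(3));print(np.linalg.norm(np.diff(P,axis=0),axis=1))
d=P[1]-P[0];print("jig y dir deg",np.degrees(np.arctan2(d[1],d[0])),"x", np.degrees(np.arctan2(*(P[2]-P[1])[[1,0]])))
# block top corners in rack crop
c=np.array([(290,378),(395,297),(455,352),(350,435)])/6+[250,230]
P=ray("scene",c,.036);print(P.round(3));print(P.mean(0));print(np.linalg.norm(np.diff(P,axis=0),axis=1))
d=P[1]-P[0];print(np.degrees(np.arctan2(d[1],d[0])))
E
```

```text
[[ 0.555 -0.358  0.01 ]
 [ 0.612 -0.093  0.01 ]
 [ 0.506 -0.072  0.01 ]
 [ 0.452 -0.336  0.01 ]]
[0.27055483 0.10742671 0.26947199]
jig y dir deg 77.94352760963154 x 168.59905491998245
[[0.567 0.233 0.036]
 [0.507 0.226 0.036]
 [0.503 0.262 0.036]
 [0.563 0.268 0.036]]
[0.53505481 0.24734175 0.036     ]
[0.06068299 0.03576009 0.06051699]
-173.61555639626718
```

Request:
carry_out([
  {"dx":26,"dy":36,"dz":10,"rz":0.98,"grip":1},
  {"dx":26,"dy":36,"dz":10,"rz":0.98,"grip":1},
  {"dx":26,"dy":36,"dz":10,"rz":0.98,"grip":1},
  {"dx":26,"dy":36,"dz":10,"rz":0.98,"grip":1},
  {"dx":26,"dy":36,"dz":10,"rz":0.98,"grip":1},
  {"dx":26,"dy":36,"dz":10,"rz":0.98,"grip":1},
  {"dx":26,"dy":36,"dz":10,"rz":0.98,"grip":1},
  {"dx":26,"dy":36,"dz":10,"rz":0.98,"grip":1},
  {"dx":26,"dy":36,"dz":10,"rz":0.98,"grip":1},
  {"dx":26,"dy":36,"dz":10,"rz":0.98,"grip":1},
  {"dx":26,"dy":36,"dz":10,"rz":0.98,"grip":1},
])

```text
invalid input
```

```bash
python3 - <<'E'
from h import *
s=state();im=camera("wrist");cv2.imwrite("pics/w1.png",im)
np.savez("pics/w1.npz",p=s['ee_pos'],r=s['tool_rot'])
print(s['clock'],s['ee_pos'],s['tool_rot'],s['joint_pos'].round(1),tcp_to_tips)
E
```

```text
1.05 [ 0.25027145 -0.62691147  0.2110088 ] [ 1.79998096e+02 -2.86425803e-03  2.17592689e+01] [63.4 33.   1.4 82.3 -0.9 64.7 -3.2] 0.017
```

View pics/w1.png

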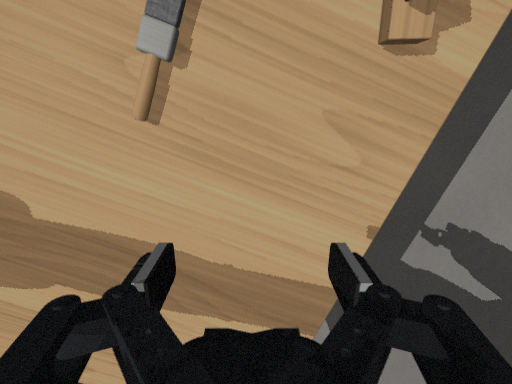

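The arm did not move, so the row format probably needs all seven keys.

Request:
carry_out([
  {"rx":0,"ry":0,"rz":0.3,"dx":8,"dy":11,"dz":3,"grip":1},
  {"rx":0,"ry":0,"rz":0.98,"dx":26,"dy":36,"dz":10,"grip":1},
  {"rx":0,"ry":0,"rz":0.98,"dx":26,"dy":36,"dz":10,"grip":1},
  {"rx":0,"ry":0,"rz":0.98,"dx":26,"dy":36,"dz":10,"grip":1},
  {"rx":0,"ry":0,"rz":0.98,"dx":26,"dy":36,"dz":10,"grip":1},
  {"rx":0,"ry":0,"rz":0.98,"dx":26,"dy":36,"dz":10,"grip":1},
  {"rx":0,"ry":0,"rz":0.98,"dx":26,"dy":36,"dz":10,"grip":1},
  {"rx":0,"ry":0,"rz":0.98,"dx":26,"dy":36,"dz":10,"grip":1},
  {"rx":0,"ry":0,"rz":0.98,"dx":26,"dy":36,"dz":10,"grip":1},
  {"rx":0,"ry":0,"rz":0.98,"dx":26,"dy":36,"dz":10,"grip":1},
  {"rx":0,"ry":0,"rz":0.98,"dx":26,"dy":36,"dz":10,"grip":1},
])

```text
clock: 2.48
ee_pos: [0.509, -0.2687, 0.3106]
tool_rot: [-179.9, 0.0, 77.7]
force: [0.6, 0.2, -0.1]
opening: 0.0856
```

```bash
python3 - <<'E'
from h import *
s=state();im=camera("wrist");cv2.imwrite("pics/w2.png",im)
np.savez("pics/w2.npz",p=s['ee_pos'],r=s['tool_rot'])
print(s['clock'],s['ee_pos'],s['tool_rot'],s['joint_pos'].round(1),tcp_to_tips)
E
```

```text
2.475 [ 0.50904192 -0.26873614  0.31056441] [-1.79944301e+02  3.25087892e-02  7.77377670e+01] [ 35.1  20.9 -17.6  88.    6.5  72.2   4.3] 0.017
```

View pics/w2.png

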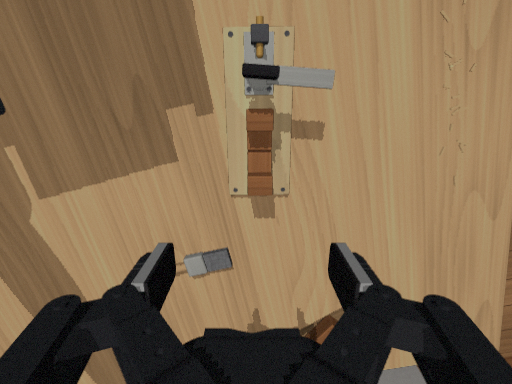

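The wrist picture shows the jig base (col 223–294, rows 27–195), with the gap between the halves at about (260,140). The keeper bar points right at (330,78).

```bash
python3 - <<'E'
from h import *
im=cv2.imread("pics/w2.png");crop(im,205,10,140,100,5,"pics/w2a.png");crop(im,205,100,140,105,5,"pics/w2b.png")
E
```

```text
(no output)
```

View pics/w2a.png

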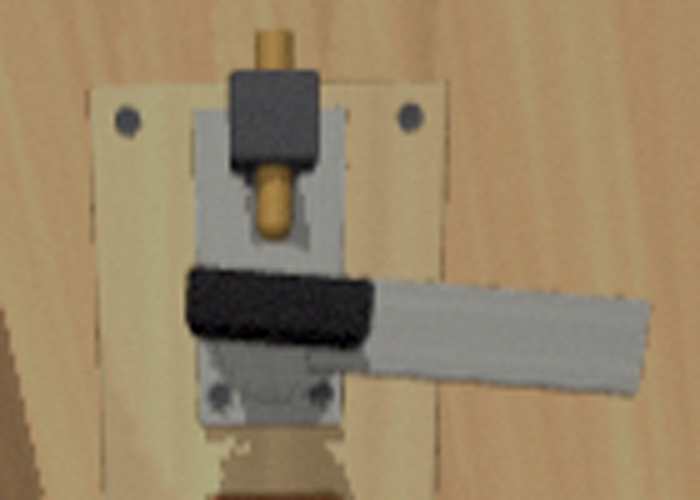

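View pics/w2b.png

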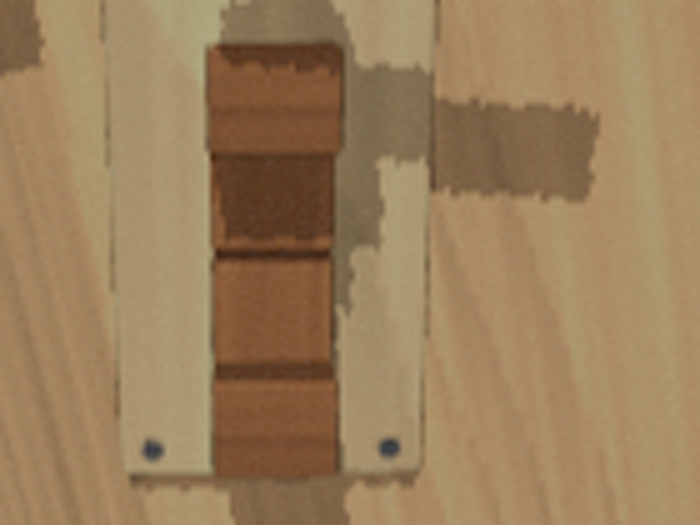

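```bash
python3 - <<'E'
from h import *
from scipy.optimize import least_squares
d=np.load("pics/w2.npz");st=dict(ee_pos=d['p'],tool_rot=d['r'])
A=lambda x,y:(x/5+205,y/5+10);B=lambda x,y:(x/5+205,y/5+100)
pts=[(A(90,87),-55,185,10),(A(447,84),55,185,10),(B(127,472),-55,-85,10),(B(420,470),55,-85,10),
(B(207,45),-20,66.5,70),(B(342,45),20,66.5,70),(B(209,153),-20,34.5,70),(B(341,153),20,34.5,70),
(B(217,379),-20,-34.5,70),(B(335,379),20,-34.5,70),(B(214,475),-20,-66.5,70),(B(339,475),20,-66.5,70)]
uv=np.array([p[0] for p in pts]);X=np.array([p[1:] for p in pts])/1e3
def W(q):
    c,s=np.cos(q[2]),np.sin(q[2]);return np.c_[q[0]+c*X[:,0]-s*X[:,1],q[1]+s*X[:,0]+c*X[:,1],X[:,2]]
f=lambda q:(proj("wrist",W(q),st)-uv).ravel()
r=least_squares(f,[.52,-.264,-.2],loss='soft_l1');q=r.x;print(q,np.degrees(q[2]));print(f(q).reshape(-1,2).round(1).tolist())
k=q[:2]+.112*np.array([-np.sin(q[2]),np.cos(q[2])]);print("knob",k)
T=ray("wrist",[A(650,303),A(635,393)],.08,st).mean(0)[:2];v=T-k;print("bar",np.linalg.norm(v),"k rad",q[2]-np.arctan2(v[1],v[0]))
G=ray("wrist",[A(190,268),A(372,283),A(365,347),A(188,333)],.116,st)[:,:2];print("grip c",G.mean(0),"ang",[q[2]-np.arctan2(*(a)[::-1]) for a in(G[1]-G[0],G[2]-G[3])])
E
```

```text
[ 0.52279555 -0.2625021  -0.20019204] -11.470158836501302
[[-0.6, -0.7], [0.4, -1.2], [-1.1, 0.4], [0.3, 0.1], [-0.2, -0.4], [0.5, -0.8], [-0.2, 0.6], [0.4, 0.2], [-1.0, 0.5], [1.1, 0.2], [-0.0, 0.7], [0.0, 0.4]]
knob [ 0.54506759 -0.15273892]
bar 0.10040177648070114 k rad 0.09179896487731498
grip c [ 0.5443894  -0.15427501] ang [np.float64(0.08783305379694084), np.float64(0.0858115900257817)]
```

Request:
carry_out([
  {"rx":0,"ry":0,"rz":0.1,"dx":1,"dy":10,"dz":0,"grip":1},
  {"rx":0,"ry":0,"rz":0.32,"dx":3,"dy":48,"dz":-5,"grip":1},
  {"rx":0,"ry":0,"rz":0.32,"dx":3,"dy":48,"dz":-5,"grip":1},
  {"rx":0,"ry":0,"rz":0.32,"dx":3,"dy":48,"dz":-5,"grip":1},
  {"rx":0,"ry":0,"rz":0.32,"dx":3,"dy":48,"dz":-5,"grip":1},
  {"rx":0,"ry":0,"rz":0.32,"dx":3,"dy":48,"dz":-5,"grip":1},
  {"rx":0,"ry":0,"rz":0.32,"dx":3,"dy":48,"dz":-5,"grip":1},
  {"rx":0,"ry":0,"rz":0.32,"dx":3,"dy":48,"dz":-5,"grip":1},
  {"rx":0,"ry":0,"rz":0.32,"dx":3,"dy":48,"dz":-5,"grip":1},
  {"rx":0,"ry":0,"rz":0.32,"dx":3,"dy":48,"dz":-5,"grip":1},
  {"rx":0,"ry":0,"rz":0.32,"dx":3,"dy":48,"dz":-5,"grip":1},
])

```text
clock: 3.9
ee_pos: [0.5408, 0.2111, 0.2611]
tool_rot: [180.0, 0.0, 96.1]
force: [-1.2, -0.2, -0.8]
opening: 0.0851
```

```bash
python3 - <<'E'
from h import *
s=state();im=camera("wrist");cv2.imwrite("pics/w3.png",im)
np.savez("pics/w3.npz",p=s['ee_pos'],r=s['tool_rot'])
print(s['clock'],s['ee_pos'],s['tool_rot'],s['joint_pos'].round(1))
u,v=proj("wrist",[.54,.255,.036])[0];print(u,v)
u0=int(max(0,u-70));v0=int(max(0,v-60));print(u0,v0);crop(im,u0,v0,140,110,5,"pics/w3a.png")
E
```

```text
3.9 [0.54077868 0.21107482 0.26106873] [1.79991055e+02 4.96291060e-02 9.60812902e+01] [ -6.4  24.3 -29.5  92.   12.8  67.  -32.6]
254.47530683506528 132.17668344946526
184 72
```

View pics/w3.png

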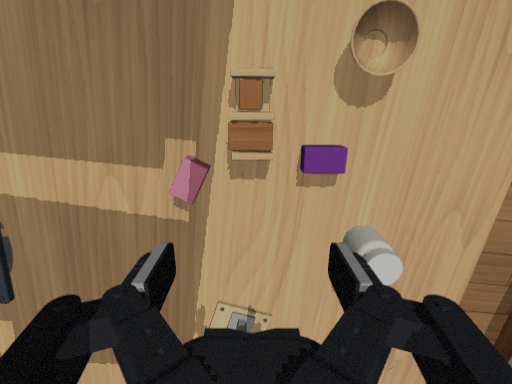

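View pics/w3a.png

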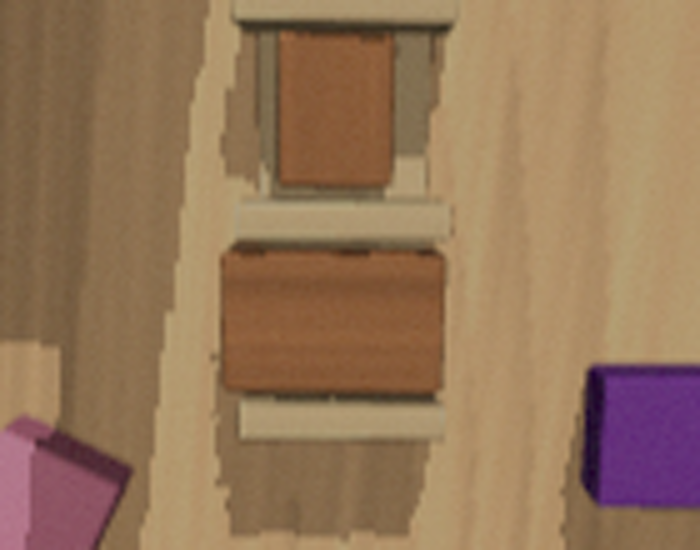

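```bash
python3 - <<'E'
from h import *
d=np.load("pics/w3.npz");st=dict(ee_pos=d['p'],tool_rot=d['r'])
P=ray("wrist",np.array([(222,252),(445,254),(441,390),(224,390)])/5+[184,72],.0355,st)
print(P.round(4),P.mean(0),np.linalg.norm(np.diff(P,axis=0),axis=1))
for a in(P[1]-P[0],P[2]-P[3]):print(np.degrees(np.arctan2(a[1],a[0])))
W=ray("wrist",np.array([(236,200),(452,203),(240,402),(445,402)])/5+[184,72],.04,st);
for a in(W[1]-W[0],W[3]-W[2]):print(np.degrees(np.arctan2(a[1],a[0])))
E
```

```text
[[0.502  0.2642 0.0355]
 [0.5646 0.2704 0.0355]
 [0.5685 0.2322 0.0355]
 [0.5057 0.2254 0.0355]] [0.53518549 0.24806174 0.0355    ] [0.06294433 0.03844993 0.06320422]
5.628924490825167
6.121688412301615
5.367334252911194
6.121668882957307
```

Brown block top corners are consistent in size (63 × 38 mm with eased edges): centre (0.535, 0.248), yaw 5.8°. The half block sits alone in the far slot. I'm descending onto its ends.

Request:
carry_out([
  {"rx":0,"ry":0,"rz":-0.005,"dx":-0.55,"dy":3.7,"dz":-5,"grip":1},
  {"rx":0,"ry":0,"rz":-0.005,"dx":-0.55,"dy":3.7,"dz":-11,"grip":1},
  {"rx":0,"ry":0,"rz":-0.005,"dx":-0.55,"dy":3.7,"dz":-16,"grip":1},
  {"rx":0,"ry":0,"rz":-0.005,"dx":-0.55,"dy":3.7,"dz":-19,"grip":1},
  {"rx":0,"ry":0,"rz":-0.005,"dx":-0.55,"dy":3.7,"dz":-21,"grip":1},
  {"rx":0,"ry":0,"rz":-0.005,"dx":-0.55,"dy":3.7,"dz":-22.5,"grip":1},
  {"rx":0,"ry":0,"rz":-0.005,"dx":-0.55,"dy":3.7,"dz":-23.1,"grip":1},
  {"rx":0,"ry":0,"rz":-0.005,"dx":-0.55,"dy":3.7,"dz":-23.1,"grip":1},
])

```text
clock: 4.95
ee_pos: [0.535, 0.25, 0.0302]
tool_rot: [180.0, -0.0, 95.9]
force: [-0.3, -0.0, 0.3]
opening: 0.0856
```

```bash
python3 - <<'E'
from h import *
s=state();im=camera("wrist");cv2.imwrite("pics/w4.png",im)
print(s['clock'],s['ee_pos'],s['tool_rot'],s['force'])
im=camera("side");crop(im,290,200,110,90,6,"pics/s4.png")
E
```

```text
4.95 [0.53497399 0.24995919 0.03021959] [ 1.79985949e+02 -1.40205994e-03  9.59391722e+01] [-0.26551964 -0.02067019  0.30225854]
```

View pics/w4.png

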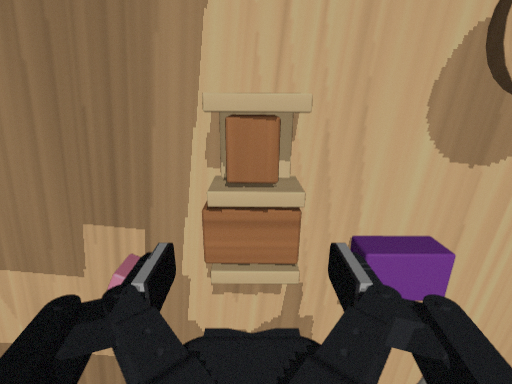

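View pics/s4.png

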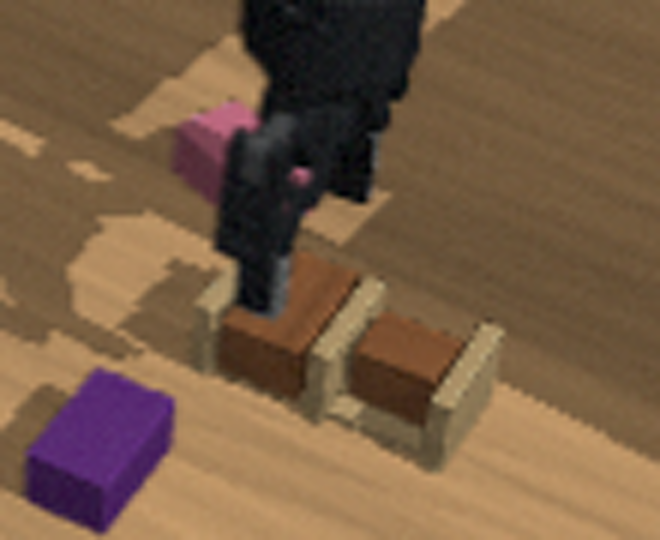

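```bash
python3 - <<'E'
from h import *
for z in (0,.01,.02,.03,.04): print(z,((proj("side",[[.5775,.2545,z],[.592,.256,z]])-[290,200])*6).round())
st=state()
print(((proj("wrist",[[.5775,.2545,z] for z in(.01,.02,.03,.04)]))).round())
E
```

```text
0 [[248. 414.]
 [233. 433.]]
0.01 [[249. 397.]
 [235. 417.]]
0.02 [[251. 381.]
 [237. 400.]]
0.03 [[253. 364.]
 [238. 383.]]
0.04 [[255. 347.]
 [240. 367.]]
[[309. 219.]
 [312. 225.]
 [315. 231.]
 [318. 238.]]
```

```bash
python3 - <<'E'
from h import *
st=dict(ee_pos=np.zeros(3),tool_rot=np.zeros(3))
for z in(-.03,-.02,-.013,-.0,.004,.017): print(z,proj("wrist",[[x,.0425,z] for x in(-.011,.011)]+[[x,.057,z] for x in(-.011,.011)],st).round().tolist())
import os;s=state();print(s['ee_pos'],s['opening'])
E
```

```text
-0.03 [[325.0, 272.0], [329.0, 238.0], [350.0, 272.0], [355.0, 238.0]]
-0.02 [[321.0, 262.0], [324.0, 230.0], [345.0, 262.0], [349.0, 230.0]]
-0.013 [[319.0, 256.0], [321.0, 225.0], [341.0, 256.0], [345.0, 225.0]]
-0.0 [[314.0, 246.0], [316.0, 216.0], [335.0, 246.0], [338.0, 216.0]]
0.004 [[313.0, 243.0], [315.0, 214.0], [333.0, 243.0], [336.0, 214.0]]
0.017 [[309.0, 234.0], [311.0, 207.0], [328.0, 234.0], [331.0, 207.0]]
[0.53520754 0.25027675 0.03073596] 0.08556402954585257
```

```bash
python3 - <<'E'
from h import *
im=cv2.imread("pics/w4.png");crop(im,100,190,330,190,2.4,"pics/w4a.png")
E
```

```text
(no output)
```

View pics/w4a.png

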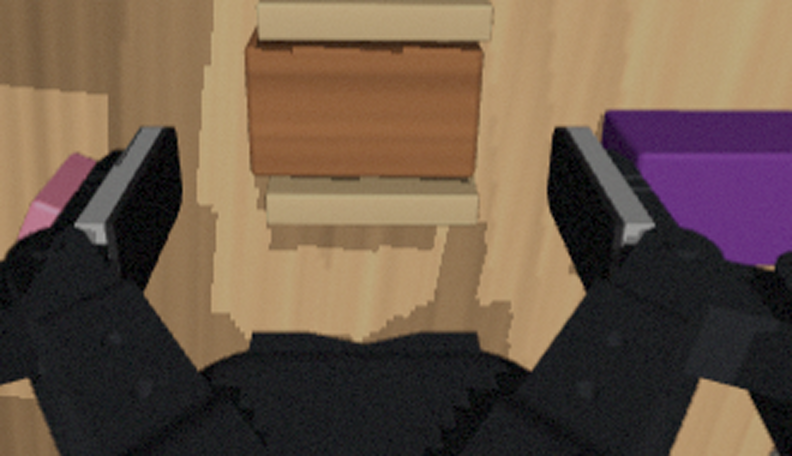

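```bash
python3 - <<'E'
from h import *
c=np.array([.5352,.2481]);a=np.radians(5.8);u=np.array([np.cos(a),np.sin(a)]);v=np.array([-u[1],u[0]])
P=[[*(c+sx*.032*u+sy*.02*v),.036] for sx,sy in((-1,1),(1,1),(1,-1),(-1,-1))]
st=dict(ee_pos=np.array([.535,.25,.0302]),tool_rot=[180,0,95.9])
print(proj("wrist",P,st).round(1))
im=camera("scene");crop(im,260,200,120,120,5,"pics/sc4.png")
o=np.array([260,200])
for y in (.0425,-.0425):
  for z in(.017,.004,-.01,-.025):
    a=np.radians(5.9);p=st['ee_pos']+[y*np.cos(a),y*np.sin(a),-z];print(y,z,((proj("scene",p)-o)*5).round(),((proj("side",p)-[290,200])*6).round())
E
```

```text
[[202.1 209.4]
 [303.  209.7]
 [299.3 264.2]
 [205.3 264. ]]
0.0425 0.017 [[198. 528.]] [[250. 392.]]
0.0425 0.004 [[200. 516.]] [[252. 370.]]
0.0425 -0.01 [[202. 502.]] [[255. 346.]]
0.0425 -0.025 [[204. 487.]] [[258. 321.]]
-0.0425 0.017 [[320. 434.]] [[330. 284.]]
-0.0425 0.004 [[323. 421.]] [[333. 263.]]
-0.0425 -0.01 [[326. 407.]] [[336. 240.]]
-0.0425 -0.025 [[329. 391.]] [[339. 214.]]
```

View pics/sc4.png

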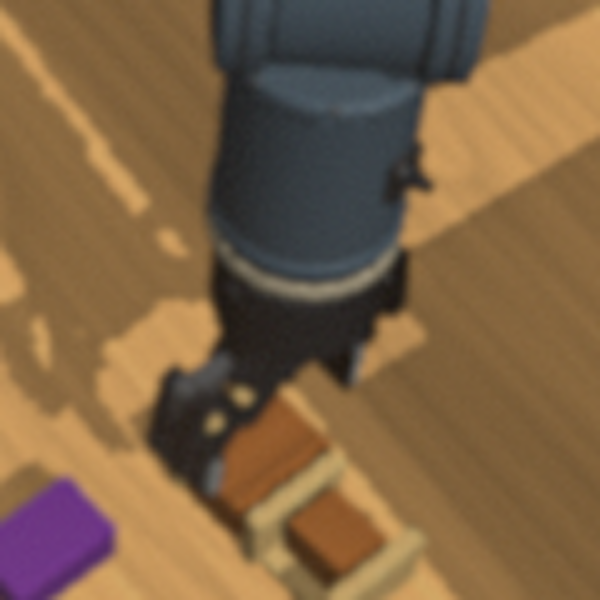

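All three cameras put the open fingertips about 25 mm behind the TCP (world z ≈ 0.055), not 17 mm ahead of it. I'll raise the tool and measure the tips at a 64 mm opening and shut before trusting any height.

Request:
carry_out([
  {"rx":0,"ry":0,"rz":0,"dx":0,"dy":0,"dz":4,"grip":0.75},
  {"rx":0,"ry":0,"rz":0,"dx":0,"dy":0,"dz":4,"grip":0.75},
  {"rx":0,"ry":0,"rz":0,"dx":0,"dy":0,"dz":4,"grip":0.75},
])

```text
clock: 5.48
ee_pos: [0.5349, 0.25, 0.0703]
tool_rot: [180.0, -0.0, 96.0]
force: [-0.3, -0.6, 1.2]
opening: 0.064
```

```bash
python3 - <<'E'
from h import *
s=state();im=camera("wrist");cv2.imwrite("pics/w5.png",im);print(s['ee_pos'],s['opening'])
im=camera("side");crop(im,290,180,110,100,6,"pics/s5.png")
E
```

```text
[0.53490105 0.24998472 0.07031492] 0.06401657148545231
```

Request:
carry_out([
  {"rx":0,"ry":0,"rz":0,"dx":0,"dy":0,"dz":0,"grip":0},
  {"rx":0,"ry":0,"rz":0,"dx":0,"dy":0,"dz":0,"grip":0},
  {"rx":0,"ry":0,"rz":0,"dx":0,"dy":0,"dz":0,"grip":0},
  {"rx":0,"ry":0,"rz":0,"dx":0,"dy":0,"dz":0,"grip":0},
  {"rx":0,"ry":0,"rz":0,"dx":0,"dy":0,"dz":0,"grip":0},
])

```text
clock: 6.2
ee_pos: [0.5348, 0.2501, 0.07]
tool_rot: [-180.0, -0.0, 96.0]
force: [-1.3, -0.3, -0.1]
opening: -0.0001
```

```bash
python3 - <<'E'
from h import *
s=state();im=camera("wrist");cv2.imwrite("pics/w6.png",im);print(s['ee_pos'],s['opening'])
a=cv2.imread("pics/w5.png")
cv2.imwrite("pics/w56.png",np.vstack([a[180:384,100:420],im[180:384,100:420]]).repeat(1,0))
im=camera("side");crop(im,290,180,110,100,6,"pics/s6.png")
a,b=cv2.imread("pics/s5.png"),cv2.imread("pics/s6.png")
cv2.imwrite("pics/s56.png",cv2.resize(np.hstack([a,b]),None,fx=.6,fy=.6))
st=dict(ee_pos=np.zeros(3),tool_rot=np.zeros(3))
for z in(-.03,-.02,-.01,-.0,.01,.017): print(z,(proj("wrist",[[.011,y,z] for y in(.032,.001)],st)-[100,180]).round().tolist(),((proj("side",[.535,.25,.0702-z])-[290,180])*3.6).round())
E
```

```text
[0.53476065 0.25011631 0.06998036] -0.0001391173974747643
-0.03 [[210.0, 58.0], [154.0, 58.0]] [[185. 185.]]
-0.02 [[207.0, 50.0], [154.0, 50.0]] [[184. 195.]]
-0.01 [[203.0, 43.0], [154.0, 43.0]] [[183. 206.]]
-0.0 [[201.0, 36.0], [154.0, 36.0]] [[181. 216.]]
0.01 [[198.0, 31.0], [154.0, 31.0]] [[180. 227.]]
0.017 [[197.0, 27.0], [154.0, 27.0]] [[179. 234.]]
```

View pics/w56.png

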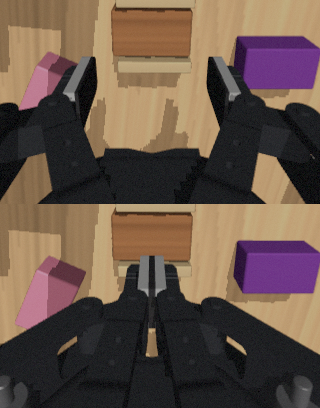

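View pics/s56.png

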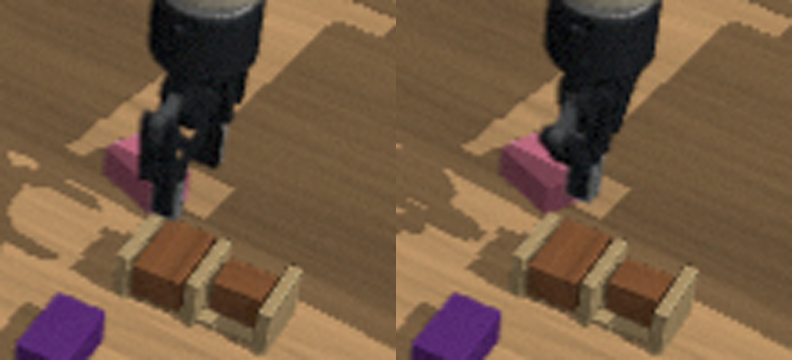

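Shut, the tips stand at about TCP z + 17 mm. At 64 mm opening it is about +27 mm. So the stated tip offset has the wrong sign, and I'll work from what the cameras show. I'm opening and descending in stages, watching the force.

Request:
carry_out([
  {"rx":0,"ry":0,"rz":0,"dx":0,"dy":-0.1,"dz":0,"grip":1},
  {"rx":0,"ry":0,"rz":0,"dx":0,"dy":-0.1,"dz":0,"grip":1},
  {"rx":0,"ry":0,"rz":0,"dx":0,"dy":-0.1,"dz":0,"grip":1},
  {"rx":0,"ry":0,"rz":0,"dx":0,"dy":-0.1,"dz":-2,"grip":1},
  {"rx":0,"ry":0,"rz":0,"dx":0,"dy":-0.1,"dz":-4,"grip":1},
  {"rx":0,"ry":0,"rz":0,"dx":0,"dy":-0.1,"dz":-6,"grip":1},
  {"rx":0,"ry":0,"rz":0,"dx":0,"dy":-0.1,"dz":-6,"grip":1},
])

```text
clock: 7.18
ee_pos: [0.5338, 0.2486, 0.0088]
tool_rot: [-179.9, 0.1, 96.0]
force: [-0.2, 0.5, 0.4]
opening: 0.0853
```

```bash
python3 - <<'E'
from h import *
s=state();print(s['ee_pos'],s['opening'],s['force'])
im=camera("wrist");cv2.imwrite("pics/w7.png",im[150:384,80:440])
im=camera("side");crop(im,290,180,110,100,6,"pics/s7.png")
E
```

```text
[0.53383732 0.24863623 0.00881122] 0.08530167943910044 [-0.2238937   0.49653952  0.43710484]
```

View pics/s7.png

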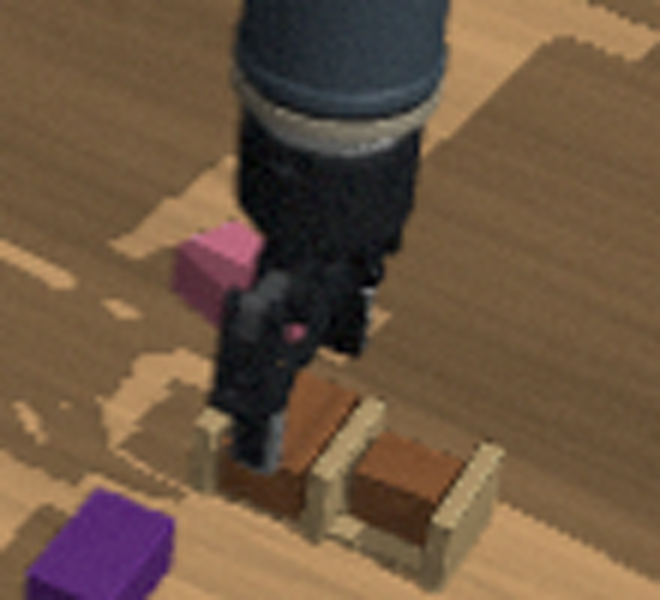

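View pics/w7.png

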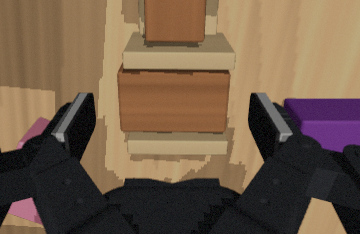

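Side view shows the tip at (333,258), so z ≈ 0.04, which confirms the +30 mm offset when open. The block is centred between the fingers.

Request:
carry_out([
  {"rx":0,"ry":0,"rz":0,"dx":0.1,"dy":0,"dz":-1.2,"grip":1},
  {"rx":0,"ry":0,"rz":0,"dx":0.1,"dy":0,"dz":-2.3,"grip":1},
  {"rx":0,"ry":0,"rz":0,"dx":0.1,"dy":0,"dz":-2.3,"grip":1},
])

```text
clock: 7.65
ee_pos: [0.5351, 0.2487, -0.014]
tool_rot: [-179.9, 0.0, 96.0]
force: [-1.4, -0.0, -0.2]
opening: 0.0851
```

Request:
carry_out([
  {"rx":0,"ry":0,"rz":0,"dx":0,"dy":0,"dz":0,"grip":0.5},
  {"rx":0,"ry":0,"rz":0,"dx":0,"dy":0,"dz":0,"grip":0.5},
  {"rx":0,"ry":0,"rz":0,"dx":0,"dy":0,"dz":0,"grip":0.5},
  {"rx":0,"ry":0,"rz":0,"dx":0,"dy":0,"dz":0,"grip":0.5},
])

```text
clock: 8.15
ee_pos: [0.536, 0.2493, -0.0125]
tool_rot: [180.0, -0.0, 96.0]
force: [-0.9, -0.7, 6.0]
opening: 0.0633
```

```bash
python3 - <<'E'
from h import *
s=state();print(s['clock'],s['ee_pos'],s['opening'],s['force'])
im=camera("wrist");cv2.imwrite("pics/w8.png",im[150:384,80:440])
im=camera("side");crop(im,290,180,110,100,6,"pics/s8.png")
E
```

```text
8.15 [ 0.53596928  0.24930395 -0.0125469 ] 0.06327412684225237 [-0.89739482 -0.70132737  5.9948412 ]
```

View pics/s8.png

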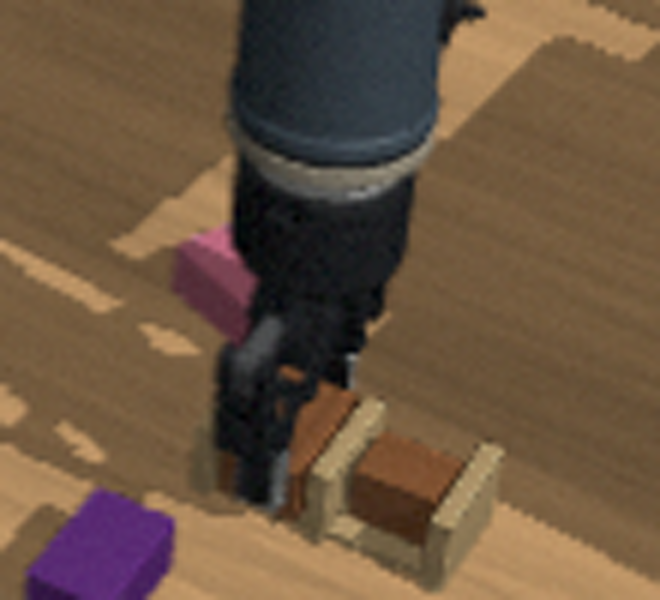

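View pics/w8.png

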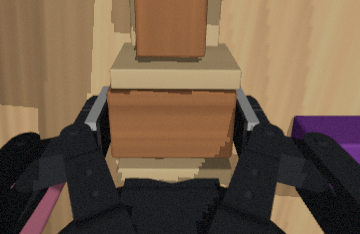

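Block gripped at 63.3 mm. Lifting, then carrying to the bare bench near (0.57, 0.05).

Request:
carry_out([
  {"rx":0,"ry":0,"rz":0,"dx":0,"dy":0,"dz":1.5,"grip":0.5},
  {"rx":0,"ry":0,"rz":0,"dx":0,"dy":0,"dz":4,"grip":0.5},
  {"rx":0,"ry":0,"rz":0,"dx":0,"dy":0,"dz":8,"grip":0.5},
  {"rx":0,"ry":0,"rz":0.15,"dx":1,"dy":-4,"dz":10,"grip":0.5},
  {"rx":0,"ry":0,"rz":0.3,"dx":2,"dy":-9,"dz":10,"grip":0.5},
  {"rx":0,"ry":0,"rz":0.45,"dx":3,"dy":-14,"dz":10,"grip":0.5},
  {"rx":0,"ry":0,"rz":0.6,"dx":3.5,"dy":-18,"dz":8,"grip":0.5},
  {"rx":0,"ry":0,"rz":0.68,"dx":3.5,"dy":-20,"dz":5,"grip":0.5},
  {"rx":0,"ry":0,"rz":0.68,"dx":3.5,"dy":-20,"dz":3,"grip":0.5},
  {"rx":0,"ry":0,"rz":0.68,"dx":3.5,"dy":-20,"dz":3,"grip":0.5},
])

```text
clock: 9.5
ee_pos: [0.5699, 0.0485, 0.0164]
tool_rot: [-179.9, -0.1, 134.9]
force: [0.4, 0.1, 0.2]
opening: 0.0624
```

```bash
python3 - <<'E'
from h import *
s=state();print(s['clock'],s['ee_pos'],s['tool_rot'],s['opening'],s['force'])
im=camera("side");u,v=proj("side",s['ee_pos'])[0];print(u,v);crop(im,int(u)-60,int(v)-70,120,100,6,"pics/s9.png")
im=camera("wrist");cv2.imwrite("pics/w9.png",im)
E
```

```text
9.5 [0.56993871 0.04852742 0.01644131] [-1.79896165e+02 -7.04613682e-02  1.34887176e+02] 0.0624032671793247 [0.44106352 0.08620995 0.16350272]
272.46150393406276 232.28307021655831
```

View pics/s9.png

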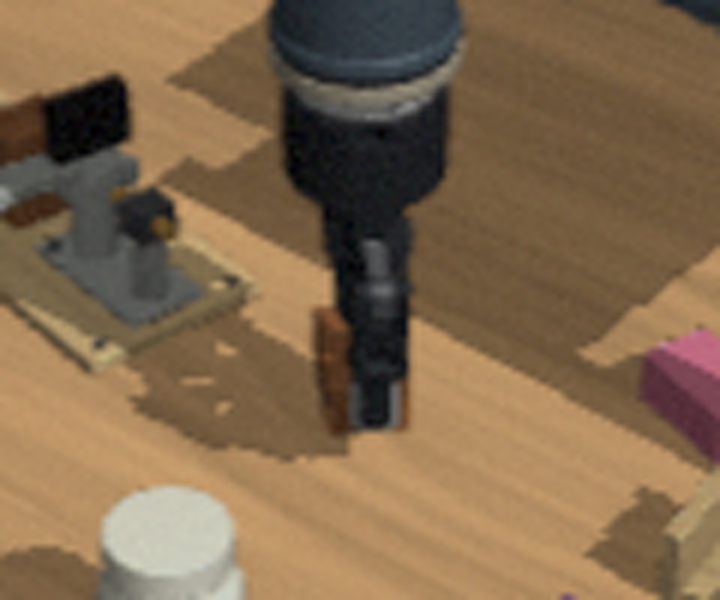

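View pics/w9.png

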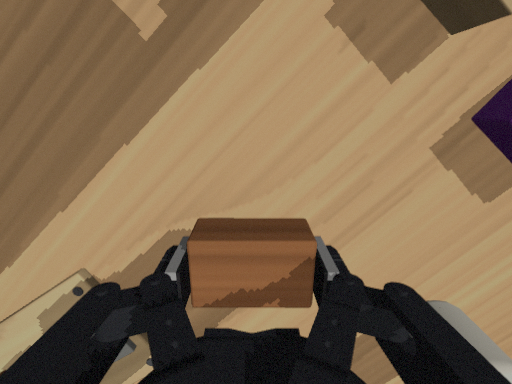

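The block is held squarely at (252,262) in the wrist view. Lowering it to the bench.

Request:
carry_out([
  {"rx":0,"ry":0,"rz":0,"dx":0,"dy":0,"dz":-1.8,"grip":0.5},
  {"rx":0,"ry":0,"rz":0,"dx":0,"dy":0,"dz":-3,"grip":0.5},
  {"rx":0,"ry":0,"rz":0,"dx":0,"dy":0,"dz":-3.3,"grip":0.5},
  {"rx":0,"ry":0,"rz":0,"dx":0,"dy":0,"dz":-3.3,"grip":0.5},
])

```text
clock: 10.1
ee_pos: [0.5705, 0.0493, -0.0163]
tool_rot: [-180.0, -0.0, 134.9]
force: [0.3, -0.3, -1.2]
opening: 0.063
```

Request:
carry_out([
  {"rx":0,"ry":0,"rz":0,"dx":0,"dy":0,"dz":-0.1,"grip":0.5},
  {"rx":0,"ry":0,"rz":0,"dx":0,"dy":0,"dz":-0.1,"grip":0.5},
])

```text
clock: 10.35
ee_pos: [0.5709, 0.0491, -0.0168]
tool_rot: [180.0, 0.0, 134.9]
force: [0.7, 0.0, -0.3]
opening: 0.0633
```

Request:
carry_out([
  {"rx":0,"ry":0,"rz":0,"dx":0,"dy":0,"dz":-0.1,"grip":0.5},
  {"rx":0,"ry":0,"rz":0,"dx":0,"dy":0,"dz":-0.15,"grip":0.5},
])

```text
clock: 10.6
ee_pos: [0.5708, 0.049, -0.0185]
tool_rot: [180.0, 0.0, 134.9]
force: [-0.1, -0.2, -0.5]
opening: 0.0626
```

```bash
python3 - <<'E'
from h import *
s=state();print(s['clock'],s['ee_pos'],s['opening'],s['force'])
im=camera("side");u,v=proj("side",s['ee_pos'])[0];crop(im,int(u)-50,int(v)-60,100,80,7,"pics/s10.png")
E
```

```text
10.6 [ 0.57079345  0.04904094 -0.01847883] 0.06259670460094965 [-0.09680552 -0.17853063 -0.53641583]
```

View pics/s10.png

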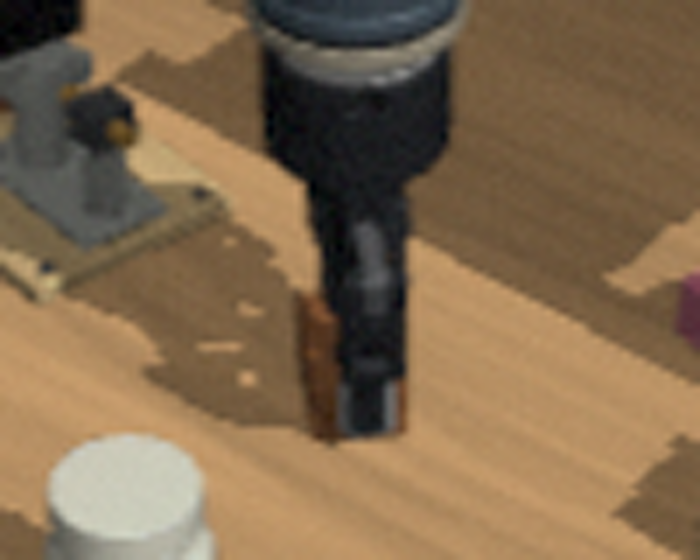

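Request:
carry_out([
  {"rx":0,"ry":0,"rz":0,"dx":0,"dy":0,"dz":-0.1,"grip":0.5},
  {"rx":0,"ry":0,"rz":0,"dx":0,"dy":0,"dz":-0.15,"grip":0.5},
])

```text
clock: 10.9
ee_pos: [0.5708, 0.049, -0.0186]
tool_rot: [-180.0, 0.1, 134.9]
force: [-6.6, -2.8, 22.8]
opening: 0.0631
```

Request:
carry_out([
  {"rx":0,"ry":0,"rz":0,"dx":0,"dy":0,"dz":-0.1,"grip":0.5},
  {"rx":0,"ry":0,"rz":0,"dx":0,"dy":0,"dz":-0.15,"grip":0.5},
])

```text
clock: 11.15
ee_pos: [0.5708, 0.049, -0.0187]
tool_rot: [-180.0, 0.1, 134.9]
force: [-11.8, -4.1, 42.5]
opening: 0.0631
```

Contact with the bench at TCP −0.0186. Relieving the pressure, releasing, rising.

Request:
carry_out([
  {"rx":0,"ry":0,"rz":0,"dx":0,"dy":0,"dz":0.25,"grip":0.5},
  {"rx":0,"ry":0,"rz":0,"dx":0,"dy":0,"dz":0.25,"grip":1},
  {"rx":0,"ry":0,"rz":0,"dx":0,"dy":0,"dz":0.25,"grip":1},
  {"rx":0,"ry":0,"rz":0,"dx":0,"dy":0,"dz":0.25,"grip":1},
  {"rx":0,"ry":0,"rz":0,"dx":0,"dy":0,"dz":2,"grip":1},
  {"rx":0,"ry":0,"rz":0,"dx":0,"dy":0,"dz":6,"grip":1},
  {"rx":0,"ry":0,"rz":0,"dx":0,"dy":0,"dz":11,"grip":1},
  {"rx":0,"ry":0,"rz":0,"dx":0,"dy":0,"dz":15,"grip":1},
  {"rx":0,"ry":0,"rz":0,"dx":0,"dy":0,"dz":15,"grip":1},
])

```text
clock: 12.28
ee_pos: [0.5726, 0.0498, 0.1327]
tool_rot: [179.7, 0.2, 134.9]
force: [0.2, -0.3, -0.4]
opening: 0.0852
```

```bash
python3 - <<'E'
from h import *
s=state();im=camera("wrist");cv2.imwrite("pics/w11.png",im);print(s['clock'],s['ee_pos'],s['tool_rot'],s['opening'])
np.savez("pics/w11.npz",p=s['ee_pos'],r=s['tool_rot'])
u,v=proj("wrist",[.571,.049,.03],s)[0];u0,v0=int(u)-70,int(v)-55;print(u0,v0);crop(im,u0,v0,140,110,5,"pics/w11a.png")
im=camera("side");u,v=proj("side",[.571,.049,.03])[0];crop(im,int(u)-50,int(v)-40,100,80,4,"pics/s11.png")
E
```

```text
12.275 [0.57257751 0.04983052 0.13266839] [179.71505296   0.21637222 134.91384757] 0.08516377158399277
178 130
```

View pics/w11a.png

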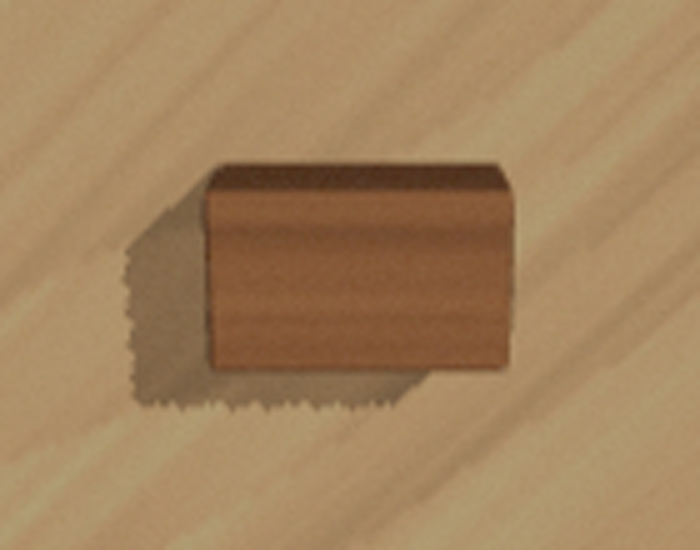

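View pics/s11.png

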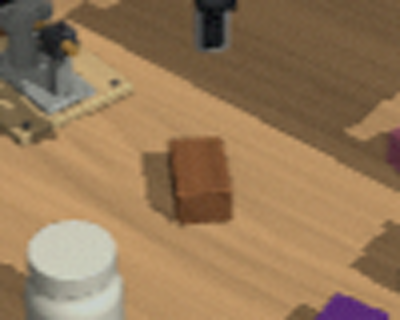

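The block lies flat on the bench, squared with the tool (crop col 208–514, rows 190–369).

```bash
python3 - <<'E'
from h import *
d=np.load("pics/w11.npz");st=dict(ee_pos=d['p'],tool_rot=d['r'])
P=ray("wrist",np.array([(208,190),(514,190),(510,369),(212,369)])/5+[178,130],.0295,st)
print(P.mean(0),np.linalg.norm(np.diff(P,axis=0),axis=1))
for a in(P[1]-P[0],P[2]-P[3]):print(np.degrees(np.arctan2(a[1],a[0])))
E
```

```text
[0.57246679 0.04962245 0.0295    ] [0.06239234 0.03907948 0.06351188]
44.882659246301756
44.8316809934453
```

Request:
carry_out([
  {"rx":0,"ry":0,"rz":-0.18,"dx":-0.05,"dy":0,"dz":0,"grip":1},
  {"rx":0,"ry":0,"rz":-0.36,"dx":-0.05,"dy":0,"dz":0,"grip":1},
  {"rx":0,"ry":0,"rz":-0.54,"dx":-0.05,"dy":0,"dz":0,"grip":1},
  {"rx":0,"ry":0,"rz":-0.72,"dx":-0.05,"dy":0,"dz":0,"grip":1},
  {"rx":0,"ry":0,"rz":-0.9,"dx":-0.05,"dy":0,"dz":0,"grip":1},
  {"rx":0,"ry":0,"rz":-1.08,"dx":-0.05,"dy":0,"dz":0,"grip":1},
  {"rx":0,"ry":0,"rz":-1.26,"dx":-0.05,"dy":0,"dz":-2,"grip":1},
  {"rx":0,"ry":0,"rz":-1.44,"dx":-0.05,"dy":0,"dz":-5,"grip":1},
  {"rx":0,"ry":0,"rz":-1.571,"dx":-0.05,"dy":0,"dz":-8,"grip":1},
  {"rx":0,"ry":0,"rz":-1.571,"dx":-0.05,"dy":0,"dz":-8,"grip":1},
])

```text
clock: 13.62
ee_pos: [0.5678, 0.0489, 0.0459]
tool_rot: [-179.8, 0.3, 45.0]
force: [0.4, -0.2, -0.6]
opening: 0.0856
```

```bash
python3 - <<'E'
from h import *
s=state();im=camera("wrist");cv2.imwrite("pics/w12.png",im);print(s['clock'],s['ee_pos'],s['tool_rot'],s['opening'],s['joint_pos'].round(1))
np.savez("pics/w12.npz",p=s['ee_pos'],r=s['tool_rot'])
c=np.array([.572,.0496]);a=np.radians(44.85);u=np.array([np.cos(a),np.sin(a)]);v=np.array([-u[1],u[0]])
P=[[*(c+sx*.032*u+sy*.02*v),.0295] for sx,sy in((-1,1),(1,1),(1,-1),(-1,-1))]
print(proj("wrist",P,s).round(1).tolist())
E
```

```text
13.625 [0.56778493 0.04894638 0.04590065] [-179.80361933    0.29376907   45.0011013 ] 0.08559518728215379 [ -1.   35.8 -13.3 108.3  12.7  37.6 -67. ]
[[230.5, 253.7], [228.6, 172.6], [286.5, 172.9], [282.7, 253.9]]
```

View pics/w12.png

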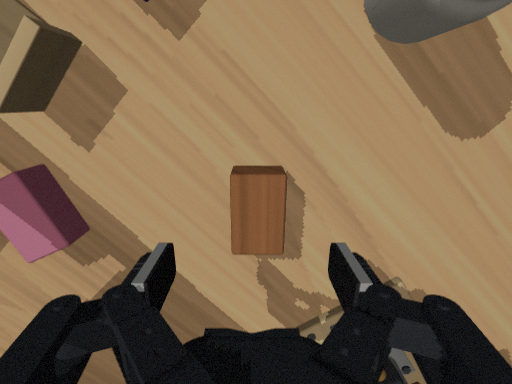

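Request:
carry_out([
  {"rx":0,"ry":0,"rz":0,"dx":0.1,"dy":0.05,"dz":-1,"grip":1},
  {"rx":0,"ry":0,"rz":0,"dx":0.1,"dy":0.05,"dz":-2,"grip":1},
  {"rx":0,"ry":0,"rz":0,"dx":0.1,"dy":0.05,"dz":-2,"grip":1},
])

```text
clock: 14.05
ee_pos: [0.5708, 0.0494, 0.0279]
tool_rot: [-180.0, 0.0, 44.9]
force: [0.2, -0.4, -0.5]
opening: 0.0856
```

```bash
python3 - <<'E'
from h import *
s=state();print(s['clock'],s['ee_pos'],s['tool_rot'])
E
```

```text
14.05 [0.57079313 0.04938175 0.02791602] [-1.79958129e+02  4.84768787e-02  4.49336596e+01]
```

Request:
carry_out([
  {"rx":0,"ry":0,"rz":0,"dx":0.1,"dy":0,"dz":-2,"grip":1},
  {"rx":0,"ry":0,"rz":0,"dx":0.1,"dy":0,"dz":-3.4,"grip":1},
  {"rx":0,"ry":0,"rz":0,"dx":0.1,"dy":0,"dz":-4,"grip":1},
  {"rx":0,"ry":0,"rz":0,"dx":0.1,"dy":0,"dz":-4,"grip":1},
  {"rx":0,"ry":0,"rz":0,"dx":0.1,"dy":0,"dz":-4,"grip":0.2},
  {"rx":0,"ry":0,"rz":0,"dx":0.1,"dy":0,"dz":-4,"grip":0.2},
  {"rx":0,"ry":0,"rz":0,"dx":0.1,"dy":0,"dz":-4,"grip":0.2},
  {"rx":0,"ry":0,"rz":0,"dx":0.1,"dy":0,"dz":-4,"grip":0.2},
  {"rx":0,"ry":0,"rz":0,"dx":0.1,"dy":0,"dz":-4,"grip":0.2},
])

```text
clock: 15.18
ee_pos: [0.5726, 0.0496, -0.0108]
tool_rot: [180.0, -0.0, 44.9]
force: [-0.2, 0.1, 4.3]
opening: 0.0385
```

```bash
python3 - <<'E'
from h import *
s=state();im=camera("wrist");cv2.imwrite("pics/w13.png",im);print(s['clock'],s['ee_pos'],s['tool_rot'],s['opening'],s['force'])
np.savez("pics/w13.npz",p=s['ee_pos'],r=s['tool_rot'])
crop(im,170,150,160,130,5,"pics/w13a.png")
E
```

```text
15.175 [ 0.5726199   0.04962013 -0.01083905] [ 1.79963060e+02 -4.15470720e-02  4.49045158e+01] 0.03852984521952772 [-0.18330348  0.07497519  4.26825797]
```

View pics/w13a.png

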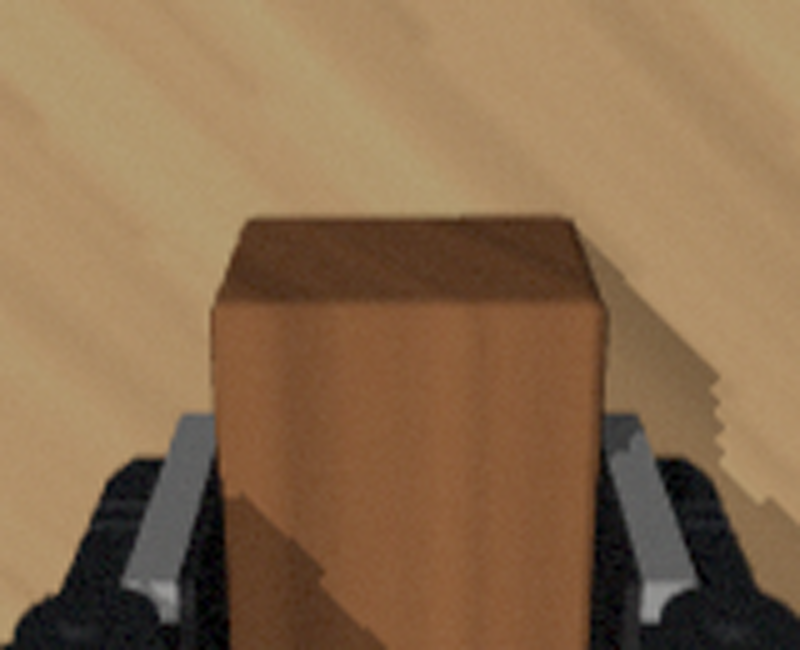

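```bash
cat > off.py <<'E'
from h import *
# tool-frame x of the block's front top edge / bottom edge
def chk(f,rt,rb,zt,zb,c=252):
    d=np.load(f);st=dict(ee_pos=d['p'],tool_rot=d['r'])
    M=R.from_euler('xyz',d['r'],degrees=True).as_matrix()
    for r,z in((rt,zt),(rb,zb)):
        P=ray("wrist",[c,r],z,st)[0];print(((P-d['p'])@M).round(4))
E
python3 -c "
from off import *
chk('pics/w13.npz',303/5+150,216/5+150,.029,.001)"
E=
```

```text
[ 0.0301 -0.0012 -0.0398]
[ 0.0299 -0.0012 -0.0118]
```

Gripped by the long sides. Lifting over the knob to above the gap.

Request:
carry_out([
  {"rx":0,"ry":0,"rz":0,"dx":0,"dy":0,"dz":2,"grip":0.2},
  {"rx":0,"ry":0,"rz":0,"dx":0,"dy":0,"dz":7,"grip":0.2},
  {"rx":0,"ry":0,"rz":0,"dx":0,"dy":0,"dz":12,"grip":0.2},
  {"rx":0,"ry":0,"rz":0.1,"dx":-0.6,"dy":-4,"dz":16,"grip":0.2},
  {"rx":0,"ry":0,"rz":0.2,"dx":-1.4,"dy":-9,"dz":17,"grip":0.2},
  {"rx":0,"ry":0,"rz":0.3,"dx":-2.2,"dy":-14,"dz":17,"grip":0.2},
  {"rx":0,"ry":0,"rz":0.4,"dx":-3,"dy":-19,"dz":17,"grip":0.2},
  {"rx":0,"ry":0,"rz":0.5,"dx":-3.8,"dy":-24,"dz":17,"grip":0.2},
  {"rx":0,"ry":0,"rz":0.587,"dx":-4.6,"dy":-29,"dz":17,"grip":0.2},
  {"rx":0,"ry":0,"rz":0.587,"dx":-5,"dy":-31.2,"dz":15,"grip":0.2},
  {"rx":0,"ry":0,"rz":0.587,"dx":-5,"dy":-31.2,"dz":13,"grip":0.2},
  {"rx":0,"ry":0,"rz":0.587,"dx":-5,"dy":-31.2,"dz":13,"grip":0.2},
])

```text
clock: 16.73
ee_pos: [0.5211, -0.2614, 0.1167]
tool_rot: [-179.8, -0.1, 78.5]
force: [0.1, -0.0, -0.1]
opening: 0.0385
```

Request:
carry_out([
  {"rx":0,"ry":0,"rz":0,"dx":0,"dy":0,"dz":-2,"grip":0.2},
  {"rx":0,"ry":0,"rz":0,"dx":0,"dy":0,"dz":-4.3,"grip":0.2},
  {"rx":0,"ry":0,"rz":0,"dx":0,"dy":0,"dz":-4.3,"grip":0.2},
  {"rx":0,"ry":0,"rz":0,"dx":0,"dy":0,"dz":-4.3,"grip":0.2},
])

```text
clock: 17.23
ee_pos: [0.523, -0.262, 0.0765]
tool_rot: [179.9, 0.0, 78.6]
force: [0.2, 0.1, -0.3]
opening: 0.0384
```

```bash
python3 - <<'E'
from h import *
s=state();im=camera("wrist");cv2.imwrite("pics/w14.png",im);print(s['clock'],s['ee_pos'],s['tool_rot'],s['opening'],s['force'])
np.savez("pics/w14.npz",p=s['ee_pos'],r=s['tool_rot'])
crop(im,170,100,160,120,5,"pics/w14a.png")
im=camera("side");u,v=proj("side",[.523,-.262,.07])[0];print(u,v);crop(im,int(u)-50,int(v)-50,110,100,6,"pics/s14.png")
E
```

```text
17.225 [ 0.52303731 -0.26195798  0.07654449] [1.79936520e+02 1.76633854e-03 7.85823033e+01] 0.038432186345692294 [ 0.24326535  0.13020294 -0.30100256]
207.34916968814457 175.3648836115989
```

View pics/w14.png

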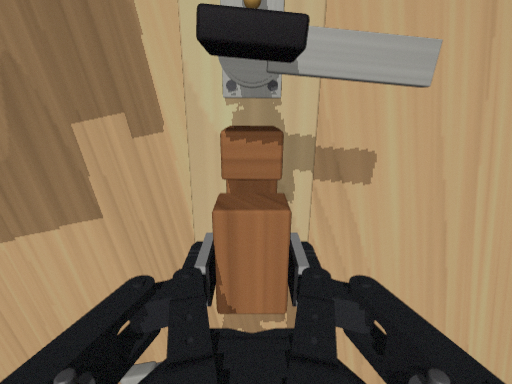

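View pics/w14a.png

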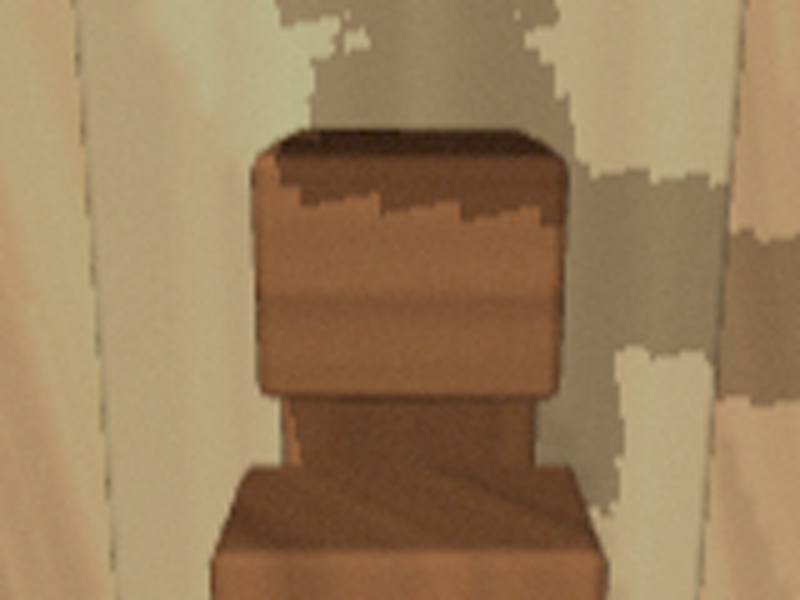

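View pics/s14.png

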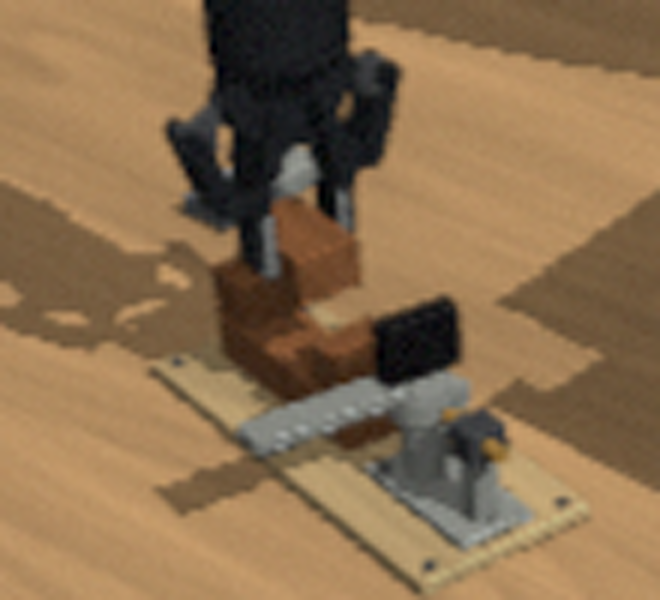

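```bash
python3 - <<'E'
from h import *
d=np.load("pics/w14.npz");st=dict(ee_pos=d['p'],tool_rot=d['r']);M=R.from_euler('xyz',d['r'],degrees=True).as_matrix()
O=np.array([170,100])
def t(c,r,z): return ((ray("wrist",np.array([c,r])/5+O,z,st)[0]-d['p'])@M).round(4)*1000
print("half inner edge L/R",t(262,395,.069),t(556,395,.069)," outer",t(252,160,.069),t(567,160,.069))
print("base edges z10",t(112,560,.01),t(704,560,.01),t(80,40,.01),t(743,40,.01))
b=d['p'][2]+.0108
print("block top front",t(212,550,b+.029),t(605,550,b+.029),"bottom front",t(247,467,b+.001),t(572,467,b+.001))
# grip bar
E=lambda c,r:ray("wrist",[c,r],.08,st)[0]
a=E(441,40);bb=E(431,87);print("bar tip",((a+bb)/2).round(4))
E
```

```text
half inner edge L/R [ 34.2 -20.3   7.5] [34.2 18.7  7.6]  outer [ 64.7 -20.6   7.5] [64.8 19.   7.6]
base edges z10 [-13.8 -55.8  66.5] [-13.7  54.1  66.6] [ 78.4 -54.8  66.5] [78.4 54.1 66.6]
block top front [ 31.3 -20.5 -39.8] [ 31.3  18.6 -39.8] bottom front [ 30.6 -20.2 -11.8] [ 30.6  18.6 -11.8]
bar tip [ 0.641  -0.1813  0.08  ]
```

Wrist view: the block's sides (tool y −20.5..18.6 mm) line up with the half's (−20.3..18.7 mm). The end gap is about 3 mm against the ideal 2.5 mm. Nudging 0.5 mm and lowering.

Request:
carry_out([
  {"rx":0,"ry":0,"rz":0,"dx":0,"dy":0.05,"dz":-1,"grip":0.2},
  {"rx":0,"ry":0,"rz":0,"dx":0,"dy":0.05,"dz":-1.8,"grip":0.2},
  {"rx":0,"ry":0,"rz":0,"dx":0,"dy":0.05,"dz":-2.5,"grip":0.2},
  {"rx":0,"ry":0,"rz":0,"dx":0,"dy":0.05,"dz":-2.5,"grip":0.2},
])

```text
clock: 17.82
ee_pos: [0.5218, -0.2617, 0.0497]
tool_rot: [-179.9, -0.0, 78.5]
force: [0.2, -0.1, -0.2]
opening: 0.0387
```

Request:
carry_out([
  {"rx":0,"ry":0,"rz":0,"dx":0,"dy":0,"dz":-0.7,"grip":0.2},
  {"rx":0,"ry":0,"rz":0,"dx":0,"dy":0,"dz":-1.4,"grip":0.2},
  {"rx":0,"ry":0,"rz":0,"dx":0,"dy":0,"dz":-1.9,"grip":0.2},
  {"rx":0,"ry":0,"rz":0,"dx":0,"dy":0,"dz":-1.9,"grip":0.2},
])

```text
clock: 18.32
ee_pos: [0.522, -0.2617, 0.031]
tool_rot: [-180.0, -0.0, 78.5]
force: [-0.3, -1.0, -0.7]
opening: 0.0389
```

Request:
carry_out([
  {"rx":0,"ry":0,"rz":0,"dx":0,"dy":0,"dz":-0.15,"grip":0.2},
  {"rx":0,"ry":0,"rz":0,"dx":0,"dy":0,"dz":-0.15,"grip":0.2},
])

```text
clock: 18.58
ee_pos: [0.5223, -0.2619, 0.0301]
tool_rot: [180.0, 0.0, 78.5]
force: [-0.6, 0.4, -0.1]
opening: 0.0387
```

Request:
carry_out([
  {"rx":0,"ry":0,"rz":0,"dx":0,"dy":0,"dz":-0.1,"grip":0.2},
  {"rx":0,"ry":0,"rz":0,"dx":0,"dy":0,"dz":-0.1,"grip":0.2},
])

```text
clock: 18.82
ee_pos: [0.5224, -0.262, 0.0292]
tool_rot: [180.0, 0.0, 78.5]
force: [0.1, 1.0, 1.0]
opening: 0.0391
```

Request:
carry_out([
  {"rx":0,"ry":0,"rz":0,"dx":0,"dy":0,"dz":-0.05,"grip":0.2},
  {"rx":0,"ry":0,"rz":0,"dx":0,"dy":0,"dz":-0.05,"grip":0.2},
])

```text
clock: 19.08
ee_pos: [0.5224, -0.262, 0.0292]
tool_rot: [180.0, 0.0, 78.5]
force: [-2.7, 1.2, 8.6]
opening: 0.039
```

```bash
python3 - <<'E'
from h import *
s=state();im=camera("wrist");print(s['clock'],s['ee_pos'],s['force'])
crop(im,170,140,160,140,5,"pics/w15a.png")
E
```

```text
19.075 [ 0.52239569 -0.26197984  0.02916818] [-2.74815742  1.2365481   8.55643821]
```

View pics/w15a.png

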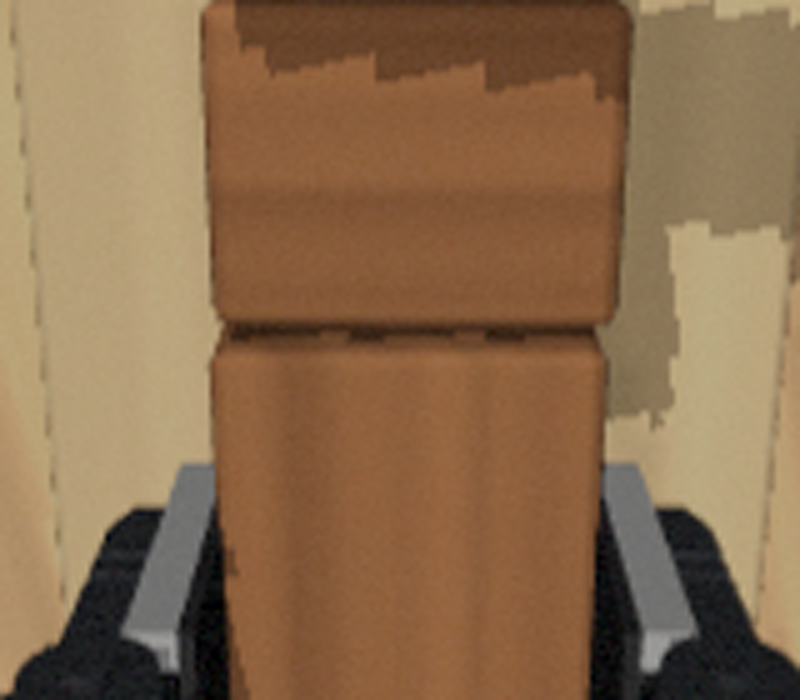

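Contact is at exactly the expected height (8.6 N), with the block flush with the half and an even joint at crop row 330. Releasing and rising.

Request:
carry_out([
  {"rx":0,"ry":0,"rz":0,"dx":0,"dy":0,"dz":0.05,"grip":0.2},
  {"rx":0,"ry":0,"rz":0,"dx":0,"dy":0,"dz":0.05,"grip":1},
  {"rx":0,"ry":0,"rz":0,"dx":0,"dy":0,"dz":0.05,"grip":1},
  {"rx":0,"ry":0,"rz":0,"dx":0,"dy":0,"dz":0.05,"grip":1},
  {"rx":0,"ry":0,"rz":0,"dx":0,"dy":0,"dz":0.05,"grip":1},
  {"rx":0,"ry":0,"rz":0,"dx":0,"dy":0,"dz":2,"grip":1},
  {"rx":0,"ry":0,"rz":0,"dx":0,"dy":0,"dz":6,"grip":1},
  {"rx":0,"ry":0,"rz":0,"dx":0,"dy":0,"dz":11,"grip":1},
  {"rx":0,"ry":0,"rz":0,"dx":0,"dy":0,"dz":16,"grip":1},
  {"rx":0,"ry":0,"rz":0,"dx":0,"dy":0,"dz":16,"grip":1},
  {"rx":0,"ry":0,"rz":0,"dx":0,"dy":0,"dz":16,"grip":1},
])

```text
clock: 20.5
ee_pos: [0.5218, -0.2619, 0.188]
tool_rot: [-180.0, 0.0, 78.5]
force: [0.3, 0.7, -0.3]
opening: 0.0855
```

```bash
python3 - <<'E'
from h import *
s=state();im=camera("wrist");cv2.imwrite("pics/w16.png",im);print(s['clock'],s['ee_pos'],s['tool_rot'],s['opening'],s['joint_pos'].round(1))
np.savez("pics/w16.npz",p=s['ee_pos'],r=s['tool_rot'])
crop(im,170,110,160,140,5,"pics/w16a.png")
E
```

```text
20.5 [ 0.52178337 -0.26192853  0.18804508] [-1.79968738e+02  1.27954682e-02  7.85317784e+01] 0.08545532121166792 [ 38.4  27.7 -24.8  97.8  13.4  57.4  -2.7]
```

View pics/w16.png

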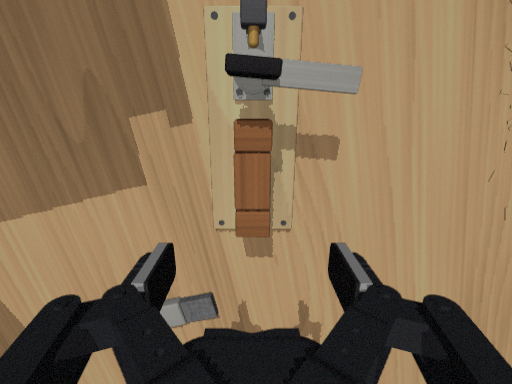

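View pics/w16a.png

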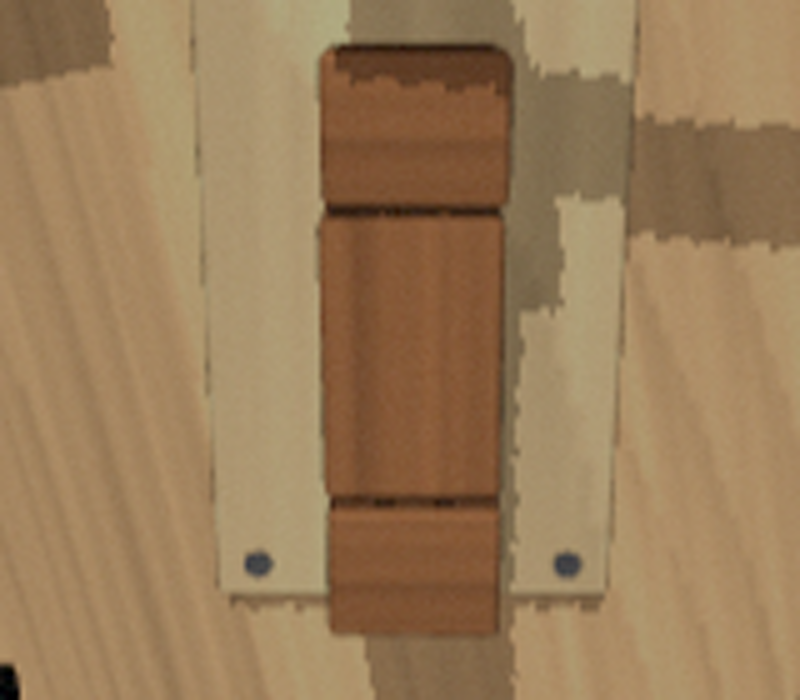

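The block is released and flush, with even joints at crop rows 210 and 500. Now going above the knob with the jaws turned across its grip.

Request:
carry_out([
  {"rx":0,"ry":0,"rz":0.17,"dx":0.3,"dy":1.2,"dz":0,"grip":0.7},
  {"rx":0,"ry":0,"rz":0.34,"dx":0.6,"dy":2.4,"dz":0,"grip":0.7},
  {"rx":0,"ry":0,"rz":0.51,"dx":0.9,"dy":3.6,"dz":0,"grip":0.7},
  {"rx":0,"ry":0,"rz":0.68,"dx":1.2,"dy":4.8,"dz":0,"grip":0.7},
  {"rx":0,"ry":0,"rz":0.85,"dx":1.5,"dy":6,"dz":0,"grip":0.7},
  {"rx":0,"ry":0,"rz":1.02,"dx":1.8,"dy":7.2,"dz":0,"grip":0.7},
  {"rx":0,"ry":0,"rz":1.19,"dx":2,"dy":8.4,"dz":0,"grip":0.7},
  {"rx":0,"ry":0,"rz":1.36,"dx":2.2,"dy":9.6,"dz":0,"grip":0.7},
  {"rx":0,"ry":0,"rz":1.482,"dx":2.3,"dy":10.9,"dz":-1,"grip":0.7},
  {"rx":0,"ry":0,"rz":1.482,"dx":2.3,"dy":10.9,"dz":-2,"grip":0.7},
  {"rx":0,"ry":0,"rz":1.482,"dx":2.3,"dy":10.9,"dz":-2,"grip":0.7},
])

```text
clock: 21.92
ee_pos: [0.5442, -0.1535, 0.1668]
tool_rot: [-180.0, -0.2, 163.3]
force: [-0.1, 0.4, 1.0]
opening: 0.0598
```

```bash
python3 - <<'E'
from h import *
s=state();im=camera("wrist");cv2.imwrite("pics/w17.png",im);print(s['clock'],s['ee_pos'],s['tool_rot'],s['opening'],s['joint_pos'].round(1))
np.savez("pics/w17.npz",p=s['ee_pos'],r=s['tool_rot'])
a=np.radians(-16.6);u=np.array([np.cos(a),np.sin(a)]);v=np.array([-u[1],u[0]]);c=np.array([.545,-.153])
print(proj("wrist",[[*(c+sx*.023*u+sy*.007*v),.116] for sx,sy in((-1,1),(1,1),(1,-1),(-1,-1))],s).round(1).tolist())
E
```

```text
21.925 [ 0.54423041 -0.15347134  0.16684921] [-1.79982007e+02 -1.70593192e-01  1.63284176e+02] 0.05982579717018864 [ 41.3  32.  -47.2 101.5  27.1  58.7  57.2]
[[259.3, 179.0], [258.8, 229.2], [243.0, 229.2], [242.4, 179.0]]
```

View pics/w17.png

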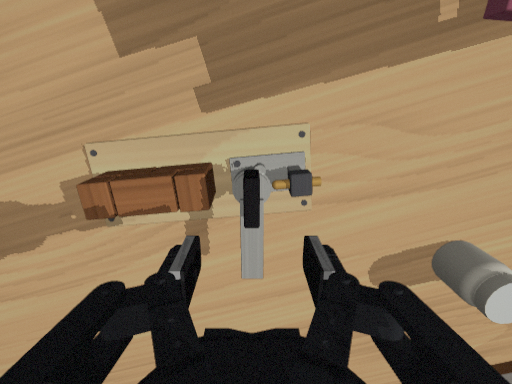

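The grip bar (cols 244–260, rows 170–228) lies centred between the jaws. Descending and closing.

Request:
carry_out([
  {"rx":0,"ry":0,"rz":0,"dx":0,"dy":0,"dz":-4,"grip":0.7},
  {"rx":0,"ry":0,"rz":0,"dx":0,"dy":0,"dz":-7,"grip":0.7},
  {"rx":0,"ry":0,"rz":0,"dx":0,"dy":0,"dz":-9,"grip":0.7},
  {"rx":0,"ry":0,"rz":0,"dx":0,"dy":0,"dz":-9.5,"grip":0.7},
  {"rx":0,"ry":0,"rz":0,"dx":0,"dy":0,"dz":-9.5,"grip":0.7},
])

```text
clock: 22.6
ee_pos: [0.5455, -0.1531, 0.0739]
tool_rot: [-180.0, 0.0, 163.4]
force: [-0.8, -0.2, 0.3]
opening: 0.0597
```

```bash
python3 - <<'E'
from h import *
s=state();im=camera("wrist");print(s['clock'],s['ee_pos'],s['tool_rot'],s['opening'],s['force'])
cv2.imwrite("pics/w18.png",im)
im=camera("side");crop(im,180,140,90,90,6,"pics/s18.png")
E
```

```text
22.6 [ 0.5455025  -0.15313856  0.07385507] [-1.79996377e+02  1.58090657e-02  1.63394435e+02] 0.05972798164805787 [-0.75101063 -0.19136566  0.33651289]
```

View pics/s18.png

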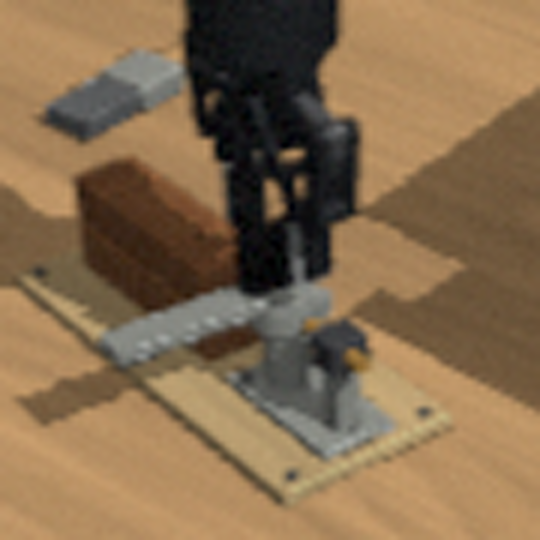

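View pics/w18.png

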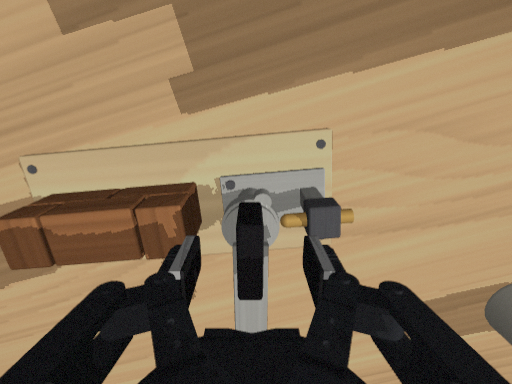

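Request:
carry_out([
  {"rx":0,"ry":0,"rz":0,"dx":0,"dy":0,"dz":0,"grip":0},
  {"rx":0,"ry":0,"rz":0,"dx":0,"dy":0,"dz":0,"grip":0},
  {"rx":0,"ry":0,"rz":0,"dx":0,"dy":0,"dz":0,"grip":0},
  {"rx":0,"ry":0,"rz":0,"dx":0,"dy":0,"dz":0,"grip":0},
  {"rx":0,"ry":0,"rz":0,"dx":0,"dy":0,"dz":0,"grip":0},
])

```text
clock: 23.32
ee_pos: [0.5451, -0.154, 0.0741]
tool_rot: [-179.9, 0.0, 163.4]
force: [-1.8, -3.1, 6.4]
opening: 0.0127
```

```bash
python3 - <<'E'
from h import *
s=state();im=camera("wrist");print(s['clock'],s['ee_pos'],s['tool_rot'],s['opening'],s['force'],s['moment'])
crop(im,130,130,260,200,3,"pics/w19.png")
E
```

```text
23.325 [ 0.54512833 -0.15395529  0.07407244] [-1.79909815e+02  2.83470473e-02  1.63401813e+02] 0.012727519266440274 [-1.78541986 -3.05146865  6.39261278] [-0.51030075  0.40821141  0.06063152]
```

View pics/w19.png

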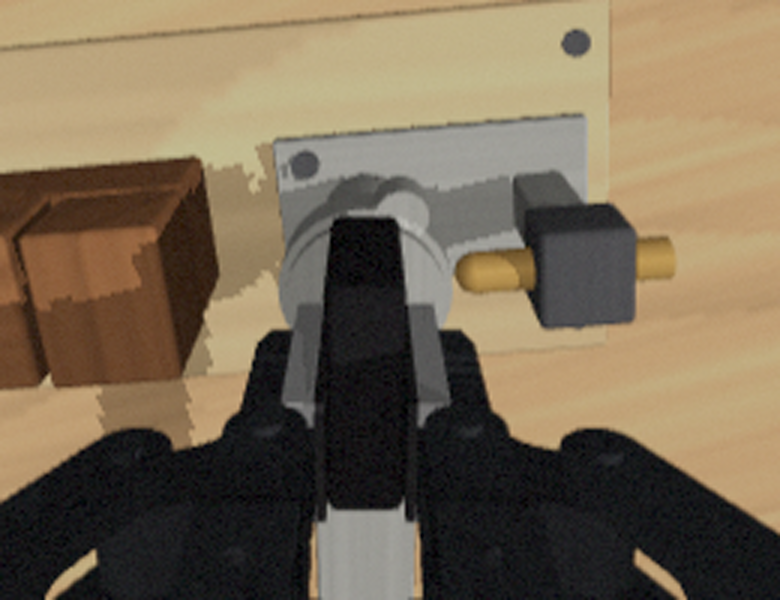

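The knob is gripped at 12.7 mm. Turning it clockwise in steps.

Request:
carry_out([
  {"rx":0,"ry":0,"rz":-0.1,"dx":0,"dy":-0.05,"dz":0,"grip":0},
  {"rx":0,"ry":0,"rz":-0.2,"dx":0,"dy":-0.05,"dz":0,"grip":0},
  {"rx":0,"ry":0,"rz":-0.3,"dx":0,"dy":-0.05,"dz":0,"grip":0},
  {"rx":0,"ry":0,"rz":-0.4,"dx":0,"dy":-0.05,"dz":0,"grip":0},
  {"rx":0,"ry":0,"rz":-0.5,"dx":0,"dy":-0.05,"dz":0,"grip":0},
])

```text
clock: 24.0
ee_pos: [0.5451, -0.1539, 0.0741]
tool_rot: [-180.0, 0.0, 134.6]
force: [-2.9, -1.2, 5.9]
opening: 0.013
```

```bash
python3 - <<'E'
from h import *
s=state();print(s['ee_pos'],s['tool_rot'],s['opening'],s['force'],s['moment'])
E
```

```text
[ 0.54514347 -0.15392779  0.07406248] [-1.79963081e+02  4.38325080e-02  1.34598194e+02] 0.012969902270388512 [-2.85305091 -1.22829927  5.85081474] [-0.2285445   0.44538918  0.02566492]
```

Request:
carry_out([
  {"rx":0,"ry":0,"rz":-0.12,"dx":0,"dy":0,"dz":0,"grip":0},
  {"rx":0,"ry":0,"rz":-0.24,"dx":0,"dy":0,"dz":0,"grip":0},
  {"rx":0,"ry":0,"rz":-0.36,"dx":0,"dy":0,"dz":0,"grip":0},
  {"rx":0,"ry":0,"rz":-0.48,"dx":0,"dy":0,"dz":0,"grip":0},
  {"rx":0,"ry":0,"rz":-0.6,"dx":0,"dy":0,"dz":0,"grip":0},
  {"rx":0,"ry":0,"rz":-0.72,"dx":0,"dy":0,"dz":0,"grip":0},
  {"rx":0,"ry":0,"rz":-0.84,"dx":0,"dy":0,"dz":0,"grip":0},
  {"rx":0,"ry":0,"rz":-0.94,"dx":0,"dy":0,"dz":0,"grip":0},
  {"rx":0,"ry":0,"rz":-0.96,"dx":0,"dy":0,"dz":0,"grip":0},
  {"rx":0,"ry":0,"rz":-0.96,"dx":0,"dy":0,"dz":0,"grip":0},
])

```text
clock: 25.25
ee_pos: [0.5452, -0.154, 0.0741]
tool_rot: [180.0, 0.1, 79.8]
force: [-2.4, -2.1, 6.9]
opening: 0.0125
```

```bash
python3 - <<'E'
from h import *
s=state();im=camera("wrist");print(s['clock'],s['ee_pos'],s['tool_rot'],s['opening'],s['force'],s['moment'])
cv2.imwrite("pics/w20.png",im)
E
```

```text
25.25 [ 0.54521039 -0.15395537  0.07405058] [1.79977849e+02 5.27655255e-02 7.98416851e+01] 0.012477129709165752 [-2.39749983 -2.05367748  6.90789972] [-0.43102752  0.42308694 -0.0637519 ]
```

View pics/w20.png

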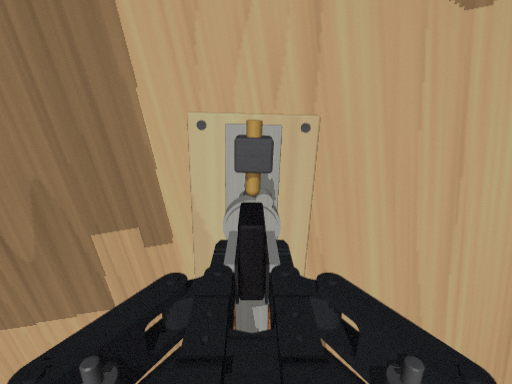

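The knob followed the tool to about 1.6 rad. Releasing and rising.

Request:
carry_out([
  {"rx":0,"ry":0,"rz":0,"dx":0,"dy":0,"dz":0,"grip":0.7},
  {"rx":0,"ry":0,"rz":0,"dx":0,"dy":0,"dz":0,"grip":0.7},
  {"rx":0,"ry":0,"rz":0,"dx":0,"dy":0,"dz":0,"grip":0.7},
  {"rx":0,"ry":0,"rz":0,"dx":0,"dy":0,"dz":0,"grip":0.7},
  {"rx":0,"ry":0,"rz":0,"dx":0,"dy":0,"dz":3,"grip":0.7},
  {"rx":0,"ry":0,"rz":0,"dx":0,"dy":0,"dz":8,"grip":0.7},
  {"rx":0,"ry":0,"rz":0,"dx":0,"dy":-2,"dz":13,"grip":0.7},
  {"rx":0,"ry":0,"rz":0,"dx":0,"dy":-6,"dz":18,"grip":0.7},
  {"rx":0,"ry":0,"rz":0,"dx":0,"dy":-10,"dz":20,"grip":0.7},
  {"rx":0,"ry":0,"rz":0,"dx":0,"dy":-10,"dz":20,"grip":0.7},
  {"rx":0,"ry":0,"rz":0,"dx":0,"dy":-10,"dz":20,"grip":0.7},
])

```text
clock: 26.68
ee_pos: [0.545, -0.2527, 0.2729]
tool_rot: [-179.9, -0.0, 79.8]
force: [-0.5, 0.4, 1.2]
opening: 0.0598
```

```bash
python3 - <<'E'
from h import *
s=state();im=camera("wrist");print(s['clock'],s['ee_pos'],s['tool_rot'],s['force'])
np.savez("pics/w21.npz",p=s['ee_pos'],r=s['tool_rot'])
crop(im,180,10,150,210,3,"pics/w21a.png");cv2.imwrite("pics/w21.png",im)
im=camera("side");crop(im,160,130,120,110,6,"pics/s21.png")
cv2.imwrite("pics/sc21.png",camera("scene"))
E
```

```text
26.675 [ 0.54500236 -0.25266739  0.27291398] [-1.79949604e+02 -4.44554799e-02  7.98163648e+01] [-0.52533314  0.39574444  1.24904986]
```

View pics/w21a.png

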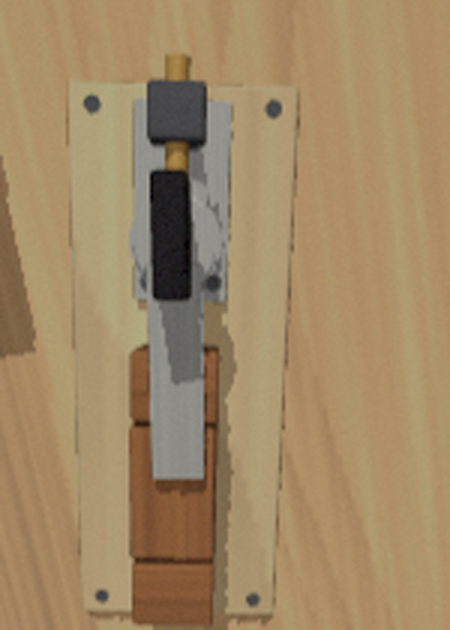

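View pics/s21.png

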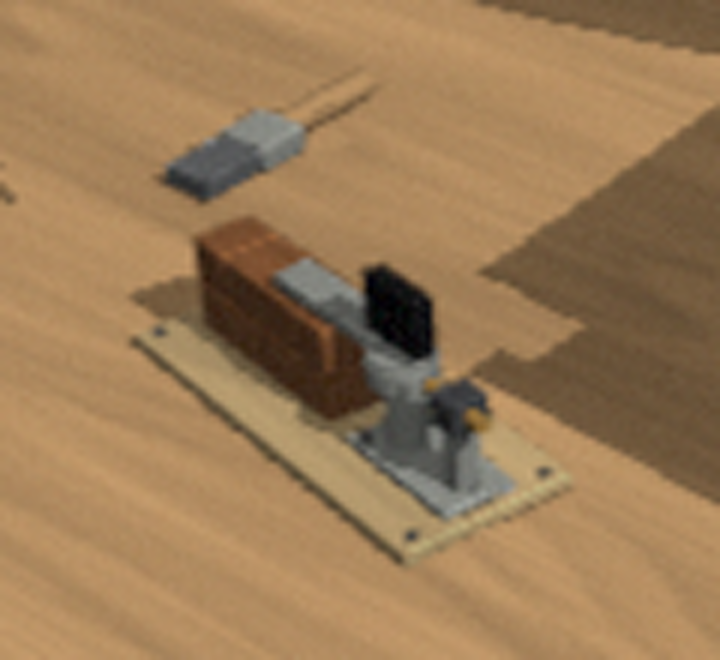

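View pics/sc21.png

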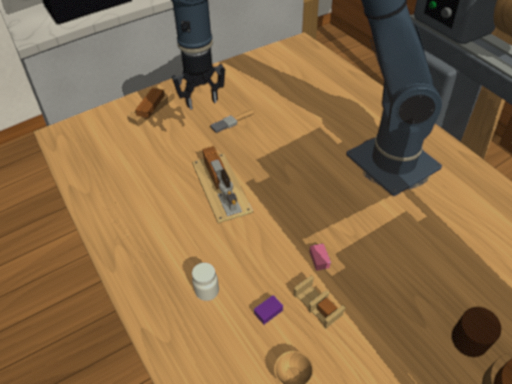

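```bash
python3 - <<'E'
from h import *
d=np.load("pics/w21.npz");st=dict(ee_pos=d['p'],tool_rot=d['r']);O=np.array([180,10])
t=ray("wrist",np.array([[153,480],[205,480]])/3+O,.08,st).mean(0)[:2]
v=t-np.array([.545,-.153]);print(np.linalg.norm(v),"k",-.2002+.05-np.arctan2(v[1],v[0]))
P=ray("wrist",np.array([[131,425],[215,425],[212,557],[133,557]])/3+O,.07,st)[:,:2]
c,s=np.cos(-.2002),np.sin(-.2002);q=P.mean(0)-[.5228,-.2625];print("block in jig mm",(q@np.array([[c,-s],[s,c]])*1e3).round(1))
print(state()['force'])
sign_off()
E
```

```text
0.1019934314048703 k 1.5935880062198198
block in jig mm [-0.5  1.2]
[ 0.59806341 -0.38501396 -0.13445976]
the job is handed in; nothing more can be done
```

I took the whole-length block from the rack by its ends and laid it flat on the bare bench at about (0.57, 0.05). I then let go, took it again by its long sides and set it in the gap. After releasing it, I gripped the torque knob and turned it clockwise past the detent. I handed the job in at about 27 s on the robot's clock. `sign_off` gives no verdict, so these results rest on my own checks.

- **Block:** in the last wrist picture it sits about 0.5 mm across and 1.2 mm along from the gap's middle. It is flush with both halves and the joints are even.
- **Keeper:** it measures about 1.59 rad and stands over the block after release.
- **Bystanders and arm:** the jar, bowl, brush and half block look unmoved in the last scene picture; I did not measure them. The arm was clear of everything.

- **Disagreement with the description:** the fingertips do not stand 17 mm ahead of the TCP as stated. All three cameras show them 17 to 30 mm behind it, depending on the opening. My first descent therefore stopped too high, touching nothing, and I worked from the measured offset afterwards.
- **Hard contact:** laying the block on the bench briefly pushed the wrist force to 42 N through the held block. The fingers and block took it, not the gripper's body, and I eased off before releasing.
- **Refused call:** one early move call was rejected because its rows left out the zero values.

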